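# Unstack the forming tools into their nests

## Task

On the silversmith's bench four steel forming tools stand in one stack. Take the stack apart from the top down, one tool at a time, and set each tool upright, fully down on the floor of its own wooden nest - the nest whose recess has the tool's shape and size - and let it go before fetching the next. Set them down without dropping any tool or letting one fall, and leave the mallet and the cup of punches where they are.

Things in the scene. Friction and masses are not known exactly. Their poses are not given: they have to be found in the camera images.
- bench_block: Bottom of the stack, standing on the bench: plain flat square steel bench block, 60 x 60 x 22 mm high, about 0.6 kg. Origin: centre of its underside; x and y along its edges, z up.
- swage_block: Second in the stack, lying on the bench block: oblong dark steel swage block, 54 mm (its x) x 36 mm (its y) x 20 mm high (z), with three grooves 8 mm deep across its top, running along y; its two 54 mm sides, 36 mm apart, are where to grip it. About 0.24 kg. Origin: centre of its underside.
- ring_die: Third in the stack, lying on the swage block: round steel ring die, 34 mm diameter, 18 mm high, with a 17 mm wide hole 10 mm deep in its top. About 0.11 kg. Origin: centre of its underside, z up.
- dome_stake: Top of the stack, standing on the ring die: small round steel stake, 22 mm diameter, 30 mm high, straight sides for 22 mm then a domed top. About 0.085 kg. Origin: centre of its underside, z up.
- nest_square: Nest of the bench block: 92 x 92 mm, square recess 72 x 72 mm. Fixed to the bench; origin: centre of its underside, z up, x and y along its outer edges. 10 mm high plywood block; the recess is open on top, 6 mm deep, so its grey felt floor is 4 mm above the origin. Always level; turned up to 0.4 rad either way.
- nest_oblong: Nest of the swage block: 86 mm (its x) x 68 mm (its y), oblong recess 66 mm along x, 48 mm along y. Fixed to the bench; origin: centre of its underside, z up, x and y along its outer edges. 10 mm high plywood block; the recess is open on top, 6 mm deep, so its grey felt floor is 4 mm above the origin. Always level; turned up to 0.4 rad either way.
- nest_large_round: Nest of the ring die: 66 x 66 mm, round recess 46 mm in diameter. Fixed to the bench; origin: centre of its underside, z up, x and y along its outer edges. 10 mm high plywood block; the recess is open on top, 6 mm deep, so its grey felt floor is 4 mm above the origin. Always level; turned up to 0.4 rad either way.
- nest_small_round: Nest of the dome stake: 54 x 54 mm, round recess 34 mm in diameter. Fixed to the bench; origin: centre of its underside, z up, x and y along its outer edges. 10 mm high plywood block; the recess is open on top, 6 mm deep, so its grey felt floor is 4 mm above the origin. Always level; turned up to 0.4 rad either way.
- mallet: Bystander, not to be moved: wooden mallet lying on the bench beyond the work, 40 mm high, 220 mm long. Origin: on the bench under the middle of its head (75 mm long along its y); the handle runs 200 mm along its -x.
- punch_cup: Bystander, not to be moved: steel cup 76 mm in diameter and 75 mm high full of punches that stand up to 115 mm high. Origin: centre of its underside.

How it is judged:
By the outcome, as a careful person would: the job done as asked, in the order asked, and still so for the second after the job is handed in, with the robot touching nothing.
It also fails if it takes over 109 s, if anything falls off the work surface, if the arm or the gripper's body presses on something with over 40 N, if the wrist force passes 120 N, or if a joint passes its speed limit or range.

## Robot

A 7-joint arm with a two-finger parallel gripper is mounted at the origin on the work surface. World frame = base frame: x ahead of the robot, y to its left, z up, the work surface at z = 0. Lengths are in m, angles in rad, forces in N, time in s.
With the tool pointing down it reaches from about 0.4 to 0.925 m from the base axis. Payload 4.1 kg.
Tool frame: the origin (TCP) lies at the very end of the fingers, on their centre line; the grasp point (between the pads) lies 19 mm behind it; z points along the fingers, y is the line along which they close (so a half turn about z gives the same grasp; the last joint's range is limited). The gripper opens to 85 mm and grips with 20 to 120 N. Pads are 22 mm wide; open, the fingers measure 114 mm over their backs; the gripper's body (76 mm by 85 mm) begins 54 mm behind the grasp point. The pads swing forward as they close: fully open they stand 13 mm farther back than shut.
Start: joints at [-1.233, 0.398, 0.045, 1.537, -0.019, 1.207, -0.051], TCP at [0.275, 0.589, 0.231] pointing down, gripper open.
Joint ranges: [-2.82, 2.82], [-0.49, 2.23], [-1.37, 1.46], [0, 2.46], [-1.36, 4.5], [0.23, 2], [-2.94, 2.94]. Speed limits (rad/s): [2.57, 2.57, 3.14, 3.14, 3.14, 3.14, 3.14].

## Interface

Orientations are given as a rotation vector (axis times angle).
In Python, from plant import get_state, snapshot, hand_in, search_frame, place_of gives the robot as it stands.
- The arm moves only by the tool apply_moves, never from a script. Its argument "rows" is a list of rows, each a list of 3 entries, a list of its own where there are three numbers: the shift along the tool's x, y, z in units of 30 mm (1.0 is 30 mm), then the turn, a rotation vector about the tool's x, y, z in units of 6 degrees (1.0 is 6 degrees), then the finger opening in mm, from 0 to 85.4. In form: [[[tx, ty, tz], [rx, ry, rz], hand], ...]. A call has 1 to 5 rows; each row is the pose to reach, as a shift and turn from the pose commanded when the call began, along the tool's axes at that moment; what a row does not reach only later rows make up. A row lasts 1/10 s, in which the tool goes at most 50 mm and 8.59 degrees, less where a joint would pass 70% of its speed; a pose out of reach is approached as far as the arm can. A call with a gripper value outside its range is refused whole. The fingers move at their own pace and stop on an object; "force" is the grip in N (left out, the last holds). Time passes only in rows, so rows that repeat a pose let the fingers close. It gives the time, the measured TCP pose, the force, the opening and the grip force at its end, in the units of the state.
- get_state(): the state, without advancing time (a new reading comes with each control period).
- snapshot(name): name is "scene" or "side" or "wrist"; returns a dict with "img" (400x640x3 uint8, red, green, blue), "fx", "fy", "cx", "cy" (pixels), "rvec" (rotation vector, rad) and "tvec" (3), from world to camera coordinates, as OpenCV has them; the wrist camera has in their place "mount" (4x4, takes a point from camera to tool coordinates, whose origin is the TCP and whose axes are the flange's). Camera axes: x right, y down, z forward; pixel columns grow to the right and rows downward; lengths in m; the calibration is good to about 2 mm. A picture is of the moment at which its call begins: read the wrist's pose just before it. There is no depth.
- hand_in(): hands the job in; it is judged then, once.
Trained networks look in a picture, given as the dict that the camera call returned (one of the last four; its "shot" number tells which), for a name from the list of things; names that differ only in an ending like _2 or _b are one class to them, and where a whole thing is asked for, a point or a joint stands for the part that bears it (a point fixed in the world has none). Each returns a list of dicts, best first, with "p" (0 to 1); they miss things now and then, are a little off and sometimes report something else, mostly with a low value. They report only what shows in the picture. A call takes as long as a camera call.
- search_frame(thing, picture): "uv" ([column, row] in pixels, amid what is visible of it).
- place_of(thing, picture): "uv" ([column, row] in pixels: a listed point, or the origin of a listed thing).
The state is a dict: "clock": time; "joints": joint angles; "joint_vel": joint speeds; "effort": joint torques, N m; "position": TCP position; "tool_rot": TCP orientation; "ft_force": force on the tool from outside, world axes, zero at the start; "wrist_torque": the same for the moment, N m; "finger_gap": opening from 0.0 (shut) to 1.0 (fully open); "finger_force": force on a finger pad.
Only numpy, scipy, OpenCV 4.12 (cv2) and the standard library are available. Lean on these libraries where they do the work, as an engineer would, in place of code of your own. Each camera call takes 0.05 s, during which the arm holds its last target. There are 200 camera calls.

## Working session

There is one attempt and no reset: what is moved stays moved. The work goes in short steps, Python scripts to look and compute and a tool call to move; the robot and the scene stay as the last step left them, time stands still between calls to the robot, and variables do not carry over. Pictures are saved under pics/ and viewed, at most 14 in all, crops included, and the job is handed in when it is done.

Besides the shell and the picture viewer there is one more tool, called after "Call:" as a command line: name --argument value ..., lists and objects as JSON in quotes. apply_moves: Moves the arm, as the interface text tells. Its arguments: {"type":"object","properties":{"rows":{"type":"array","items":{"type":"array"}},"force":{"type":"number"}},"required":["rows"]}

```bash
ls; mkdir -p pics; cat > h.py <<'E'
import numpy as np, cv2
from scipy.spatial.transform import Rotation as R
from plant import get_state, snapshot, hand_in, search_frame, place_of
def cam(p, st=None):
    """returns K, Rwc (cam->world), origin"""
    K=np.array([[p['fx'],0,p['cx']],[0,p['fy'],p['cy']],[0,0,1]])
    if 'rvec' in p:
        r=R.from_rotvec(np.ravel(p['rvec'])).as_matrix(); return K,r.T,-r.T@np.ravel(p['tvec'])
    T=np.eye(4);T[:3,:3]=R.from_rotvec(st['tool_rot']).as_matrix();T[:3,3]=st['position']
    M=T@np.array(p['mount']);return K,M[:3,:3],M[:3,3]
def onz(p,uv,z,st=None):
    K,r,o=cam(p,st);d=r@np.linalg.solve(K,[uv[0],uv[1],1]);return o+d*(z-o[2])/d[2]
def proj(p,X,st=None):
    K,r,o=cam(p,st);c=(np.atleast_2d(X)-o)@r;c=c@K.T;return c[:,:2]/c[:,2:]
def save(p,n):cv2.imwrite('pics/'+n,p['img'][:,:,::-1])
E
python3 - <<'E'
from h import *
np.set_printoptions(precision=4,suppress=True)
s=get_state();print(s['position'],s['tool_rot'],R.from_rotvec(s['tool_rot']).as_matrix(),s['clock'])
z=dict(bench_block=.0,swage_block=.022,ring_die=.042,dome_stake=.06,nest_square=0,nest_oblong=0,nest_large_round=0,nest_small_round=0,mallet=0,punch_cup=0)
for c in('scene','side'):
    p=snapshot(c);save(p,c+'0.png')
    print(c,cam(p)[2],cam(p)[1][:,2],p['fx'])
    for k in z:
        for d in place_of(k,p)[:2]:print(k,round(d['p'],2),np.round(d['uv'],1),onz(p,d['uv'],z[k])[:2])
st=get_state();p=snapshot('wrist');save(p,'wrist0.png');print(p['mount'])
for k in z:
        for d in place_of(k,p)[:1]:print(k,round(d['p'],2),np.round(d['uv'],1),onz(p,d['uv'],z[k],st)[:2])
E
```

```text
pics
[0.2747 0.5884 0.2303] [-0.6804 -3.0667  0.003 ] [[-0.9062  0.4229 -0.0007]
 [ 0.4229  0.9062 -0.0018]
 [-0.0001 -0.002  -1.    ]] 0.0
scene [1.0726 0.637  0.6894] [-0.5106 -0.5686 -0.645 ] 382.9538095827786
bench_block 0.85 [411.2 220.5] [0.4162 0.2585]
swage_block 0.72 [409.7 214.8] [0.4233 0.2548]
ring_die 0.41 [414.4 208.3] [0.4145 0.2589]
dome_stake 0.44 [414.5 204.3] [0.4207 0.2603]
nest_square 0.2 [412.6 202.7] [0.3572 0.2168]
nest_oblong 0.89 [256.8 160.4] [ 0.5645 -0.2299]
nest_large_round 0.75 [291.2 138.6] [ 0.4038 -0.2606]
nest_small_round 0.88 [324. 197.] [0.5241 0.0395]
mallet 0.7 [275.7 264.7] [0.7682 0.1453]
punch_cup 0.79 [454.8 290.4] [0.5191 0.4578]
punch_cup 0.31 [414.6 203. ] [0.354  0.2212]
side [ 0.2876 -0.4477  0.6913] [ 0.3604  0.6228 -0.6944] 374.84537558942645
bench_block 0.78 [224.  213.7] [0.417 0.254]
swage_block 0.82 [223.  205.9] [0.42   0.2595]
ring_die 0.44 [223.4 197.7] [0.4268 0.2662]
nest_square 0.85 [277.3 200.8] [0.5573 0.2318]
nest_oblong 0.75 [381.7 350.8] [ 0.5555 -0.2361]
nest_small_round 0.96 [302.5 255. ] [0.5311 0.038 ]
mallet 0.61 [359.1 195.8] [0.7601 0.1428]
mallet 0.4 [380.3 347.8] [ 0.5567 -0.2301]
punch_cup 0.64 [233.  158.8] [0.5184 0.4626]
[[ 0.     -0.9664 -0.2572  0.0645]
 [ 1.     -0.0001  0.0006  0.0003]
 [-0.0006 -0.2572  0.9664 -0.1427]
 [ 0.      0.      0.      1.    ]]
swage_block 0.75 [114.9 396.1] [0.4221 0.2577]
```

View pics/scene0.png

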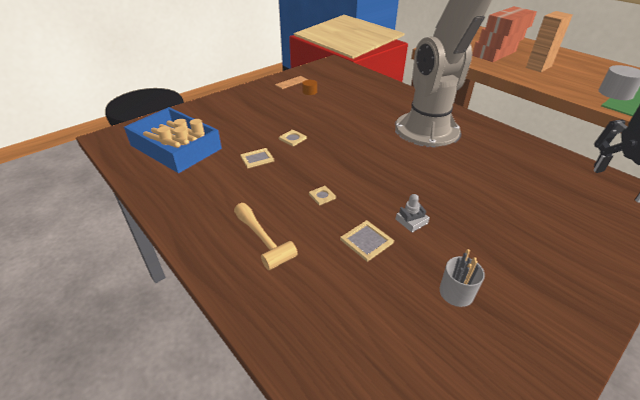

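View pics/side0.png

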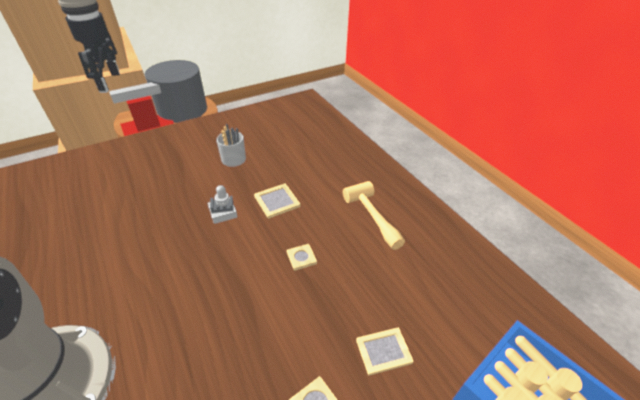

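The scene view shows the stack at (412,212), and the nests at (367,240) square, (322,195) small round, (257,158) oblong and (292,138) large round. The side view agrees, with the stack at (222,205) and the square nest at (277,200). Next I'll look from above the stack.

```bash
cat >> h.py <<'E'
def go(*targets):
    """print move entries for (x,y,z,yaw_deg of tool x) targets, tool pointing down"""
    s=get_state();r=R.from_rotvec(s['tool_rot'])
    m=r.as_matrix();print('t',round(s['clock'],2),'pos',np.round(s['position'],4),'yaw',round(np.degrees(np.arctan2(m[1,0],m[0,0])),1),'f',np.round(s['ft_force'],1),'gap',round(s['finger_gap']*85.4,1),'ff',np.round(s['finger_force'],1))
    for x,y,z,a in targets:
        d=r.inv().apply(np.array([x,y,z])-s['position'])/.03
        tr=R.from_euler('z',a,degrees=True)*R.from_rotvec([np.pi,0,0])
        print(np.round(d,2).tolist(),np.round(np.degrees((r.inv()*tr).as_rotvec())/6,2).tolist())
E
python3 -c "
from h import *
go((.42,.258,.22,155))"
```

```text
t 1.65 pos [0.275  0.589  0.2313] yaw 155.0 f [ 0.2  0.6 -0.1] gap 85.7 ff 0.0
[-9.05, -7.95, 0.38] [0.0, 0.0, -0.0]
```

Call:
apply_moves --rows '[[[-9.05,-7.95,0.38],[0,0,0],85],[[-9.05,-7.95,0.38],[0,0,0],85],[[-9.05,-7.95,0.38],[0,0,0],85],[[-9.05,-7.95,0.38],[0,0,0],85],[[-9.05,-7.95,0.38],[0,0,0],85]]'

```text
clock: 2.15
position: [0.376, 0.3583, 0.2236]
tool_rot: [0.68, 3.067, 0.001]
ft_force: [1.3, 0.5, 1.0]
finger_gap: 0.993
finger_force: 0.0
```

```bash
python3 -c "
from h import *
go((.42,.258,.22,155))"
```

```text
t 2.15 pos [0.376  0.3583 0.2236] yaw 155.0 f [1.3 0.5 1. ] gap 84.8 ff 0.0
[-2.74, -2.41, 0.12] [0.01, 0.0, -0.0]
```

Call:
apply_moves --rows '[[[-2.74,-2.41,0.12],[0,0,0],85],[[-2.74,-2.41,0.12],[0,0,0],85],[[-2.74,-2.41,0.12],[0,0,0],85],[[-2.74,-2.41,0.12],[0,0,0],85],[[-2.74,-2.41,0.12],[0,0,0],85]]'

```text
clock: 2.65
position: [0.4187, 0.2615, 0.22]
tool_rot: [-0.678, -3.067, -0.002]
ft_force: [-0.9, 1.0, 0.1]
finger_gap: 1.002
finger_force: 0.0
```

```bash
python3 - <<'E'
from h import *
st=get_state();p=snapshot('wrist');save(p,'w1.png')
z=dict(bench_block=.0,swage_block=.022,ring_die=.042,dome_stake=.06,nest_square=0,nest_small_round=0)
for k in z:
        for d in place_of(k,p)[:1]:print(k,round(d['p'],2),np.round(d['uv'],1),onz(p,d['uv'],z[k],st)[:2])
go((.42,.258,.22,155)); print(cam(p,st)[2])
E
```

```text
swage_block 0.76 [311.5 174.3] [0.42001032 0.25740458]
ring_die 0.66 [305.1 181.9] [0.42043929 0.25094799]
dome_stake 0.7 [311.7 185.6] [0.42243323 0.25683935]
nest_square 0.75 [342.3 291.7] [0.55993393 0.22985181]
t 3.0 pos [0.4188 0.2608 0.2198] yaw 155.1 f [-0.5 -0.1 -0.3] gap 85.0 ff 0.0
[-0.07, -0.07, -0.01] [-0.0, -0.0, 0.01]
[0.36038593 0.28872816 0.36278796]
```

View pics/w1.png

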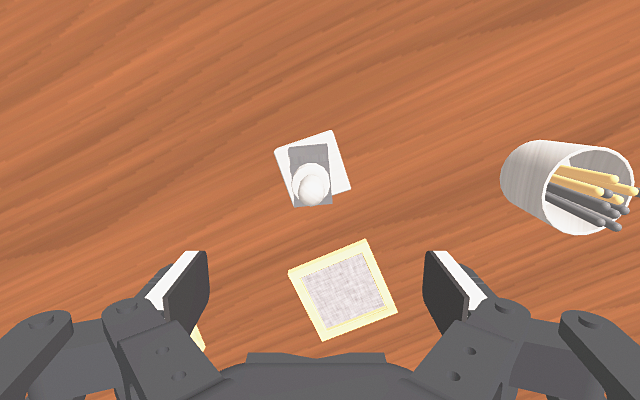

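The wrist view shows the stack at (312,170), with the dome top at (313,188). The square nest is at (343,290) and the cup at the right. I'll zoom in on the stack.

```bash
python3 - <<'E'
import cv2
i=cv2.imread('pics/w1.png')[120:220,260:370]
cv2.imwrite('pics/w1c.png',cv2.resize(i,None,fx=6,fy=6,interpolation=cv2.INTER_CUBIC)[:600])
E
```

```text
(no output)
```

View pics/w1c.png

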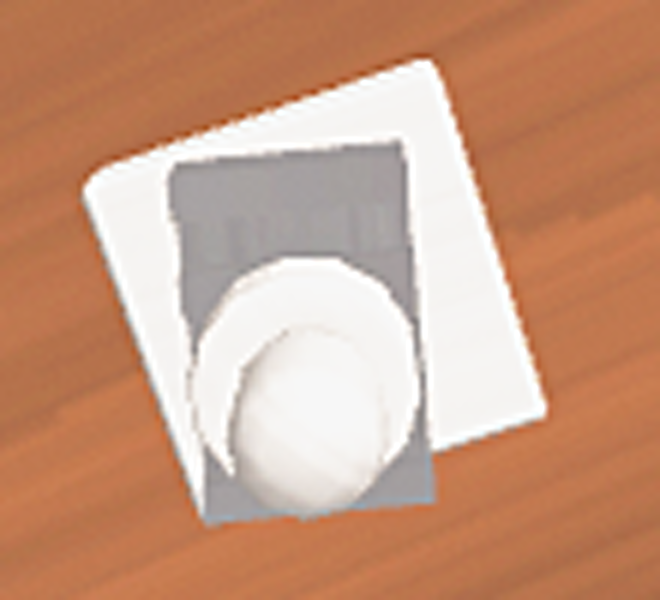

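The crop shows the swage outline corners at crop (170,162), (403,142), (435,500) and (205,522). The block corners are at (88,180), (432,60) and (546,411). The ring spans u 187–420 and the dome spans u 230–386, v 325–515. I'll fit the models to these.

```bash
cat >> h.py <<'E'
from scipy.optimize import least_squares
def box(q,w,h,z):
    x,y,a=q;c=np.array([[1,1],[-1,1],[-1,-1],[1,-1]])*[w/2,h/2]
    r=np.array([[np.cos(a),-np.sin(a)],[np.sin(a),np.cos(a)]])
    return np.c_[c@r.T+[x,y],np.full(4,z)]
def circ(x,y,r,z):
    t=np.linspace(0,6.283,73);return np.c_[x+r*np.cos(t),y+r*np.sin(t),t*0+z]
def fitcorners(p,st,pts,zs,w,h,q0):
    """pts: image corners with their heights; each is matched to the nearest model corner"""
    pts=np.array(pts,float)
    def f(q): return np.ravel([(lambda m:m[np.argmin(((m-u)**2).sum(1))]-u)(proj(p,box(q,w,h,z),st)) for u,z in zip(pts,zs)])
    b=None
    for a in np.linspace(0,np.pi,13)[:-1]:
        s=least_squares(f,[*q0,a],x_scale=[.01,.01,.1])
        if b is None or s.cost<b.cost:b=s
    return b.x,np.abs(b.fun).max()
def ext(P):return np.r_[P.min(0),P.max(0)]
E
cat > fit1.py <<'E'
from h import *
import pickle
E
python3 - <<'E'
from h import *
st=get_state();p=snapshot('wrist')
C=lambda l:[(260+u/6,120+v/6) for u,v in l]
sw=fitcorners(p,st,C([(170,162),(404,142),(435,500),(205,522)]),[.022,.022,.042,.042],.054,.036,(.42,.258));print('swage',sw[0][:2],np.degrees(sw[0][2]),sw[1])
bl=fitcorners(p,st,C([(82,175),(433,57),(549,412)]),[.0,.0,.022],.06,.06,(.42,.258));print('block',bl[0][:2],np.degrees(bl[0][2]),bl[1])
def dome(q):return ext(proj(p,np.vstack([circ(*q,.011,.06),circ(*q,.011,.082),circ(*q,.0095,.086),circ(*q,.0055,.089)]),st))
def ring(q):return ext(proj(p,np.vstack([circ(*q,.017,.042),circ(*q,.017,.06)]),st))
for n,f,m,i in(('dome',dome,[(230,325),(386,515)],[0,1,2,3]),('ring',ring,[(187,257),(420,480)],[0,1,2])):
    t=np.ravel(C(m));s=least_squares(lambda q:(f(q)-t)[i],[.42,.258],x_scale=.01);print(n,s.x,s.fun)
E
```

```text
swage [0.41852952 0.25625681] 160.57816244314887 0.5512732605286601
block [0.41743815 0.25864362] 84.39150296486815 1.1391539833928164
dome [0.42323089 0.25547166] [-0.66209426 -0.08702353  0.66218045  0.09818442]
ring [0.42218998 0.25498357] [-0.26377115  0.00781147  0.26381734]
```

```bash
python3 -c "
from h import *
go((.423,.2558,.12,155),(.423,.2558,.0685,155))"
```

```text
t 3.05 pos [0.4189 0.2605 0.2198] yaw 155.0 f [0.  0.6 0.1] gap 85.3 ff 0.0
[-0.19, -0.09, 3.33] [-0.0, -0.0, 0.01]
[-0.19, -0.09, 5.04] [-0.0, -0.0, 0.01]
```

Call:
apply_moves --rows '[[[-0.19,-0.09,1.6],[0,0,0],85],[[-0.19,-0.09,3.0],[0,0,0],85],[[-0.19,-0.09,4.0],[0,0,0],60],[[-0.19,-0.09,4.6],[0,0,0],50],[[-0.19,-0.09,4.6],[0,0,0],40]]' --force 30

```text
clock: 3.55
position: [0.4212, 0.2539, 0.0793]
tool_rot: [-0.679, -3.063, 0.007]
ft_force: [-0.2, -0.3, 0.1]
finger_gap: 0.512
finger_force: 0.0
```

```bash
python3 -c "
from h import *
go((.423,.2558,.0685,155))
p=snapshot('wrist');save(p,'w2.png')"
```

```text
t 3.55 pos [0.4212 0.2539 0.0793] yaw 155.0 f [-0.2 -0.3  0.1] gap 43.7 ff 0.0
[-0.03, 0.08, 0.36] [-0.05, -0.03, -0.0]
```

View pics/w2.png

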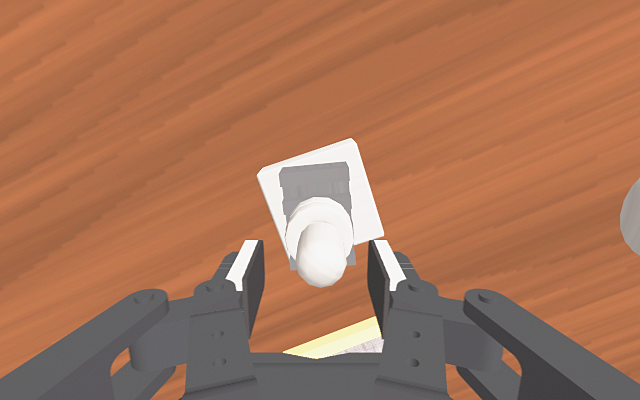

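The dome stands at (321,255) between the pads, with pad inner edges at 262 and 370. It is about 5 px right of centre, which agrees with the fit. One check before closing.

```bash
python3 -c "
from h import *
st=get_state();p=snapshot('wrist')
for k,z in dict(dome_stake=.06,ring_die=.042,swage_block=.022).items():
  for d in place_of(k,p)[:1]:print(k,d['p'],d['uv'],onz(p,d['uv'],z,st))
print(proj(p,[[.423,.2556,.06],[.423,.2556,.09]],st))
go((.423,.2558,.0685,155))"
```

```text
dome_stake 0.73 [315.7, 239.9] [0.42312669 0.25489287 0.06      ]
ring_die 0.9 [315.5, 223.9] [0.42125138 0.25562544 0.042     ]
swage_block 0.83 [317.2, 206.7] [0.41828801 0.2580669  0.022     ]
[[316.90681519 239.10456649]
 [317.05678496 266.29881364]]
t 3.8 pos [0.4243 0.2559 0.0833] yaw 155.0 f [0.1 0.2 0.8] gap 40.3 ff 0.0
[0.04, -0.02, 0.49] [0.03, 0.01, -0.0]
```

Call:
apply_moves --rows '[[[0.03,-0.02,0.3],[0,0,0],40],[[0.03,-0.02,0.49],[0,0,0],40],[[0.03,-0.02,0.49],[0,0,0],32],[[0.03,-0.02,0.49],[0,0,0],26],[[0.03,-0.02,0.49],[0,0,0],22]]' --force 40

```text
clock: 4.3
position: [0.4224, 0.255, 0.0672]
tool_rot: [0.68, 3.067, 0.001]
ft_force: [-0.1, -0.1, -0.3]
finger_gap: 0.261
finger_force: 0.8
```

Call:
apply_moves --rows '[[[0,0,0],[0,0,0],15],[[0,0,0],[0,0,0],10],[[0,0,0],[0,0,0],10],[[0,0,0],[0,0,0],10]]'

```text
clock: 4.7
position: [0.4223, 0.255, 0.0673]
tool_rot: [0.681, 3.067, 0.001]
ft_force: [0.3, -0.1, 2.1]
finger_gap: 0.234
finger_force: 39.2
```

```bash
python3 -c "
from h import *
go((.42,.25,.2,155))"
```

```text
t 4.7 pos [0.4223 0.255  0.0673] yaw 155.0 f [ 0.3 -0.1  2.1] gap 20.0 ff 39.2
[-0.0, -0.18, -4.42] [0.01, 0.0, -0.0]
```

Call:
apply_moves --rows '[[[0,0,-0.3],[0,0,0],10],[[0,0,-1.0],[0,0,0],10],[[0,0,-2.2],[0,0,0],10],[[0,0,-3.4],[0,0,0],10],[[0,0,-4.4],[0,0,0],10]]'

```text
clock: 5.2
position: [0.4224, 0.2548, 0.2014]
tool_rot: [0.681, 3.066, 0.002]
ft_force: [-0.2, 1.4, -0.5]
finger_gap: 0.234
finger_force: 39.3
```

```bash
python3 -c "
from h import *
go((.527,.039,.2,155),(.527,.039,.2,120))
p=snapshot('wrist');save(p,'w3.png')"
```

```text
t 5.2 pos [0.4224 0.2548 0.2014] yaw 155.0 f [-0.2  1.4 -0.5] gap 20.0 ff 39.3
[-6.2, -5.04, 0.05] [0.01, 0.01, -0.01]
[-6.2, -5.04, 0.05] [0.01, 0.0, 5.83]
```

Call:
apply_moves --rows '[[[-0.8,-0.65,0],[0,0,0],10],[[-2.0,-1.65,0],[0,0,0],10],[[-3.3,-2.7,0],[0,0,0],10],[[-4.5,-3.7,0],[0,0,0],10],[[-5.5,-4.5,0],[0,0,0],10]]'

```text
clock: 5.75
position: [0.5151, 0.0596, 0.1995]
tool_rot: [0.684, 3.066, -0.001]
ft_force: [0.3, 0.2, -0.1]
finger_gap: 0.235
finger_force: 39.3
```

Call:
apply_moves --rows '[[[-0.6,-0.45,0],[0,0,0],10],[[-0.7,-0.54,0],[0,0,0],10],[[-0.7,-0.54,0],[0,0,0],10],[[-0.7,-0.54,0],[0,0,0],10],[[-0.7,-0.54,0],[0,0,0],10]]'

```text
clock: 6.25
position: [0.5262, 0.041, 0.199]
tool_rot: [-0.676, -3.067, -0.001]
ft_force: [-1.2, -0.2, -1.1]
finger_gap: 0.236
finger_force: 39.3
```

```bash
python3 - <<'E'
from h import *
st=get_state();p=snapshot('wrist');save(p,'w3.png')
for k,z in dict(nest_small_round=0,nest_oblong=0,nest_large_round=0,nest_square=0,dome_stake=.135).items():
  for d in place_of(k,p)[:1]:print(k,d['p'],d['uv'],onz(p,d['uv'],z,st))
go((.527,.039,.2,155))
E
```

```text
nest_small_round 0.71 [306.7, 172.7] [0.52414045 0.03317713 0.        ]
nest_oblong 0.81 [88.7, 308.9] [ 5.60054960e-01 -2.41959081e-01 -5.55111512e-17]
nest_square 0.66 [516.8, 117.3] [0.5589468 0.2327249 0.       ]
dome_stake 0.57 [313.3, 250.5] [0.54795595 0.02986665 0.135     ]
t 6.55 pos [0.5267 0.0396 0.1992] yaw 155.0 f [-0.6  0.3 -1.4] gap 20.1 ff 39.3
[-0.02, -0.01, -0.03] [0.0, -0.0, 0.0]
```

View pics/w3.png

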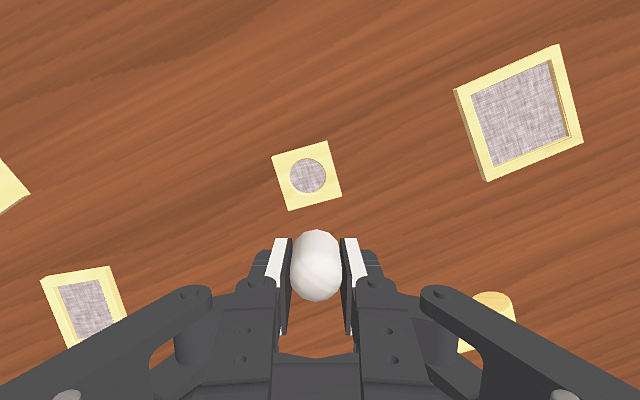

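The small nest's recess is at (308,175) with outer corners near (272,157), (328,141), (342,195) and (289,211). The held dome is at (316,265), upright. The square nest is at upper right (518,112).

```bash
cat >> h.py <<'E'
def nest(p,st,q0,w,h,show=True):
    """centre from the felt blob near q0 (world xy), and pose from the outer outline (corners by minAreaRect seed, hull fit)"""
    hsv=cv2.cvtColor(p['img'],cv2.COLOR_RGB2HSV)
    u0=proj(p,[*q0,.006],st)[0]
    felt=((hsv[...,1]<45)&(hsv[...,2]>90)).astype(np.uint8)
    yel=((hsv[...,0]>19)&(hsv[...,0]<36)&(hsv[...,2]>150)&(hsv[...,1]>45)).astype(np.uint8)
    def blob(m):
        n,l,s,c=cv2.connectedComponentsWithStats(m);k=[i for i in range(1,n) if s[i,4]>150]
        k=min(k,key=lambda i:np.hypot(*(c[i]-u0)));return (l==k).astype(np.uint8),c[k],s[k]
    fm,fc,fs=blob(felt)
    print('felt',fc,fs,'->',onz(p,fc,.006,st)[:2])
    m,c,s=blob(yel|fm);print('outer',c,s)
    H=cv2.convexHull(cv2.findContours(m,0,1)[0][0]).astype(np.float32)
    sp=[]
    for a in np.radians(np.arange(0,360,10)):sp.append((H[:,0]@[np.cos(a),np.sin(a)]).max())
    D=np.array([[np.cos(a),np.sin(a)] for a in np.radians(np.arange(0,360,10))])
    def f(q):return (proj(p,np.vstack([box(q,w,h,0),box(q,w,h,.01)]),st)@D.T).max(0)-np.array(sp)-.5
    b=min((least_squares(f,[*q0,a],x_scale=[.01,.01,.1],loss='soft_l1') for a in np.radians(np.arange(-90,90,15))),key=lambda r:r.cost)
    print('fit',b.x[:2],'yaw',np.degrees(b.x[2]),'maxres',np.abs(b.fun).max());return b.x
E
python3 - <<'E'
from h import *
st=get_state();p=snapshot('wrist')
nest(p,st,(.525,.036),.054,.054)
nest(p,st,(.558,.232),.092,.092)
go((.525,.036,.07,155))
E
```

```text
felt [308.13434453 174.3304442 ] [291 158  35  34 923] -> [0.52578687 0.03286314]
outer [307.72425774 174.12223626] [ 273  139   70   70 3166]
fit [0.52570997 0.03276467] yaw 80.80251371518347 maxres 0.6362084970100454
felt [520.06372792 112.21000495] [ 471   60   96  104 6057] -> [0.55526677 0.23233203]
outer [520.96151977 111.50685065] [  454    42   131   138 10291]
fit [0.55650749 0.23188924] yaw -90.47850146820362 maxres 2.4539152381473173
t 6.6 pos [0.5267 0.0395 0.1992] yaw 155.0 f [-0.1  0.1 -1.6] gap 20.4 ff 39.3
[0.0, -0.13, 4.31] [0.0, 0.0, 0.0]
```

```bash
python3 - <<'E'
from h import *
for c in('scene','side'):
    p=snapshot(c)
    for n,q,w,h in(('small',(.526,.035),.054,.054),('square',(.556,.232),.092,.092),('oblong',(.56,-.233),.086,.068),('large',(.404,-.26),.066,.066)):
        print(c,n)
        try:nest(p,None,q,w,h)
        except Exception as e:print(e)
go((.5258,.0335,.09,155))
E
```

```text
scene small
felt [366.77248677 239.50440917] [348 226  39  28 567] -> [0.55711698 0.2323289 ]
outer [368.53804348 239.17119565] [347 222  46  37 736]
fit [0.55856202 0.24591722] yaw 81.51861730652809 maxres 11.166003854553992
scene square
felt [366.77248677 239.50440917] [348 226  39  28 567] -> [0.55711698 0.2323289 ]
outer [368.53804348 239.17119565] [347 222  46  37 736]
fit [0.54690542 0.23190298] yaw -1.9119516936867857 maxres 4.3134259872228995
scene oblong
felt [366.77248677 239.50440917] [348 226  39  28 567] -> [0.55711698 0.2323289 ]
outer [281.15217391 255.04891304] [267 246  29  19 184]
fit [0.73115915 0.11426208] yaw 56.63400372990755 maxres 20.204921841737473
scene large
felt [325.99779371  27.85107557] [ 308    0   44   60 1813] -> [-0.48405993 -1.06595346]
outer [325.99779371  27.85107557] [ 308    0   44   60 1813]
fit [-0.20364891 -0.75382556] yaw 89.88226054829956 maxres 55.88683988463214
side small
felt [276.33558559 199.49324324] [261 189  32  22 444] -> [0.55486998 0.23167322]
outer [301.04945055 256.41208791] [287 244  29  26 364]
fit [0.52496983 0.0338695 ] ya
[... 157 characters left out ...]
3601 200.02604757] [255 184  45  33 883]
fit [0.55599563 0.23347348] yaw -90.52507607087456 maxres 1.267510307984253
side oblong
felt [383.64956195 349.94242804] [364 335  40  31 799] -> [ 0.5573506  -0.23840544]
outer [383.6557377  350.47599532] [ 357  328   56   46 1708]
fit [ 0.55825837 -0.23743273] yaw -15.337882876846846 maxres 0.7452973324415098
side large
felt [315.40522876 395.8627451 ] [304 391  24   9 153] -> [ 0.40603592 -0.24649319]
outer [315.01953819 391.54174067] [290 377  47  23 563]
fit [ 0.40685428 -0.24055626] yaw 21.057315531816812 maxres 24.04817752810095
t 6.7 pos [0.5267 0.0393 0.1991] yaw 155.0 f [ 0.3 -0.9 -0.5] gap 19.9 ff 39.3
[-0.05, -0.19, 3.64] [0.0, -0.0, -0.0]
```

```bash
python3 -c "
from h import *
go((.5253,.0332,.04,155))"
```

```text
t 6.7 pos [0.5267 0.0393 0.1991] yaw 155.0 f [ 0.3 -0.9 -0.5] gap 19.9 ff 39.3
[-0.04, -0.2, 5.3] [0.0, -0.0, -0.0]
```

Call:
apply_moves --rows '[[[-0.04,-0.2,1.2],[0,0,0],10],[[-0.04,-0.2,2.5],[0,0,0],10],[[-0.04,-0.2,3.8],[0,0,0],10],[[-0.04,-0.2,4.8],[0,0,0],10],[[-0.04,-0.2,5.3],[0,0,0],10]]'

```text
clock: 7.2
position: [0.5233, 0.0331, 0.0373]
tool_rot: [-0.68, -3.063, 0.003]
ft_force: [0.0, -0.3, -0.4]
finger_gap: 0.238
finger_force: 39.3
```

Call:
apply_moves --rows '[[[0,0,0],[0,0,0],10],[[0,0,0],[0,0,0],10],[[0,0,0],[0,0,0],10]]'

```text
clock: 7.5
position: [0.5266, 0.0333, 0.0414]
tool_rot: [0.68, 3.065, 0.002]
ft_force: [-0.5, 0.1, -1.2]
finger_gap: 0.232
finger_force: 39.3
```

```bash
python3 - <<'E'
from h import *
st=get_state();p=snapshot('wrist');save(p,'w4.png')
go((.5253,.0332,.0113,155))
q=(.5253,.0332)
print(proj(p,[[*st['position'][:2],st['position'][2]-.0073],[*q,.004]],st))
E
```

```text
t 7.55 pos [0.5266 0.0334 0.0415] yaw 155.0 f [ 0.7  0.3 -1.1] gap 20.0 ff 39.3
[0.04, -0.02, 1.01] [0.02, 0.02, -0.0]
[[314.66400875 250.22858903]
 [313.41029839 225.51389362]]
```

View pics/w4.png

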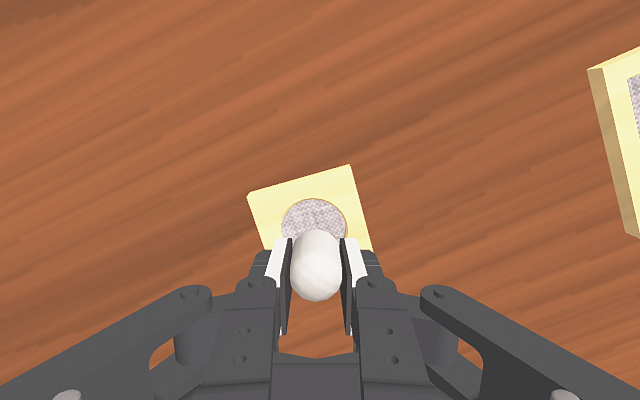

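The recess spans u 282–347, with its top at v 198 and its centre near (314,226), which matches the plan. The dome is at (316,265), centred above it. Now lowering.

Call:
apply_moves --rows '[[[0.04,-0.01,0.4],[0,0,0],10],[[0.04,-0.01,0.7],[0,0,0],10],[[0.04,-0.01,0.85],[0,0,0],10],[[0.04,-0.01,0.9],[0,0,0],10],[[0.04,-0.01,0.9],[0,0,0],10]]'

```text
clock: 8.05
position: [0.5239, 0.0334, 0.0127]
tool_rot: [-0.681, -3.066, 0.0]
ft_force: [-0.2, 0.6, -1.2]
finger_gap: 0.236
finger_force: 39.3
```

Call:
apply_moves --rows '[[[0,0,0],[0,0,0],10],[[0,0,0.02],[0,0,0],10],[[0,0,0.04],[0,0,0],10]]'

```text
clock: 8.35
position: [0.5244, 0.0335, 0.0121]
tool_rot: [0.681, 3.066, 0.001]
ft_force: [0.2, 0.2, -0.5]
finger_gap: 0.235
finger_force: 39.3
```

```bash
python3 -c "
from h import *
go((.5253,.0332,.0113,155))"
```

```text
t 8.35 pos [0.5244 0.0335 0.0121] yaw 155.0 f [ 0.2  0.2 -0.5] gap 20.1 ff 39.3
[-0.03, 0.0, 0.03] [0.0, 0.0, -0.0]
```

Call:
apply_moves --rows '[[[0,0,0.03],[0,0,0],10],[[0,0,0.03],[0,0,0],10],[[0,0,0.05],[0,0,0],10],[[0,0,0.05],[0,0,0],10]]'

```text
clock: 8.75
position: [0.5243, 0.0335, 0.0113]
tool_rot: [-0.681, -3.067, -0.001]
ft_force: [-2.0, 0.9, 7.9]
finger_gap: 0.238
finger_force: 40.2
```

```bash
python3 -c "
from h import *
go((.5253,.0332,.0113,155))"
```

```text
t 8.75 pos [0.5243 0.0335 0.0113] yaw 155.0 f [-2.   0.9  7.9] gap 20.4 ff 40.2
[-0.03, 0.0, -0.0] [0.01, -0.0, -0.01]
```

Call:
apply_moves --rows '[[[0,0,-0.01],[0,0,0],22],[[0,0,-0.01],[0,0,0],24],[[0,0,-0.01],[0,0,0],28],[[0,0,-0.01],[0,0,0],34],[[0,0,-0.01],[0,0,0],40]]'

```text
clock: 9.25
position: [0.524, 0.0335, 0.0106]
tool_rot: [-0.681, -3.067, 0.0]
ft_force: [-0.4, -0.2, 0.3]
finger_gap: 0.472
finger_force: 0.0
```

Call:
apply_moves --rows '[[[0,0,-0.2],[0,0,0],44],[[0,0,-1.0],[0,0,0],50],[[0,0,-2.4],[0,0,0],60],[[0,0,-4.0],[0,0,0],70],[[0,0,-5.5],[0,0,0],80]]'

```text
clock: 9.75
position: [0.5239, 0.0332, 0.178]
tool_rot: [0.681, 3.066, 0.0]
ft_force: [0.0, 0.7, -0.7]
finger_gap: 0.934
finger_force: 0.0
```

```bash
python3 - <<'E'
from h import *
st=get_state();p=snapshot('wrist');save(p,'w5.png')
go((.4222,.2553,.2,155),(.4222,.2553,.2,160))
E
```

```text
t 9.8 pos [0.529  0.0334 0.1855] yaw 154.9 f [ 3.  -0.1  4.2] gap 79.9 ff 0.0
[6.35, 5.19, -0.51] [0.08, 0.11, -0.01]
[6.35, 5.19, -0.51] [0.08, 0.11, -0.85]
```

View pics/w5.png

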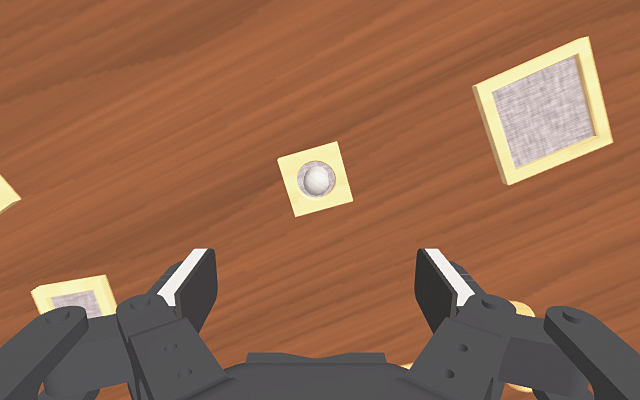

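The dome stands upright in the small nest at (317,180). Back to the stack.

Call:
apply_moves --rows '[[[1.0,0.8,-0.1],[0,0,-0.2],80],[[2.4,2.0,-0.1],[0,0,-0.4],85],[[3.8,3.1,-0.1],[0,0,-0.6],85],[[5.1,4.2,-0.1],[0,0,-0.8],85],[[6.1,5.0,-0.1],[0,0,-0.9],85]]'

```text
clock: 10.3
position: [0.4206, 0.2485, 0.1792]
tool_rot: [0.534, 3.095, 0.002]
ft_force: [1.3, 0.3, -0.9]
finger_gap: 0.993
finger_force: 0.0
```

Call:
apply_moves --rows '[[[0.25,0.2,1.0],[0,0,0],85],[[0.25,0.2,1.5],[0,0,0],85],[[0.25,0.2,1.5],[0,0,0],85],[[0.25,0.2,1.5],[0,0,0],85],[[0.25,0.2,1.5],[0,0,0],85]]'

```text
clock: 10.8
position: [0.4178, 0.2549, 0.1348]
tool_rot: [0.537, 3.094, 0.003]
ft_force: [-0.0, 0.8, 0.6]
finger_gap: 0.995
finger_force: 0.0
```

```bash
python3 - <<'E'
from h import *
st=get_state();p=snapshot('wrist');save(p,'w6.png')
for k,z in dict(ring_die=.042,swage_block=.022,bench_block=0).items():
  for d in place_of(k,p)[:1]:print(k,d['p'],d['uv'],onz(p,d['uv'],z,st))
u=proj(p,[.422,.255,.05],st)[0].astype(int);print(u)
i=cv2.imread('pics/w6.png')[u[1]-60:u[1]+60,u[0]-75:u[0]+75]
cv2.imwrite('pics/w6c.png',cv2.resize(i,None,fx=5,fy=5,interpolation=cv2.INTER_CUBIC))
go((.4222,.2553,.0495,160))
E
```

```text
ring_die 0.97 [315.8, 204.0] [0.42079157 0.25461804 0.042     ]
swage_block 0.88 [318.7, 193.8] [0.41960108 0.25737519 0.022     ]
[316 208]
t 11.0 pos [0.4173 0.255  0.1345] yaw 160.3 f [-0.3 -0.9  0.4] gap 84.7 ff 0.0
[-0.15, 0.06, 2.83] [0.01, 0.01, 0.06]
```

View pics/w6c.png

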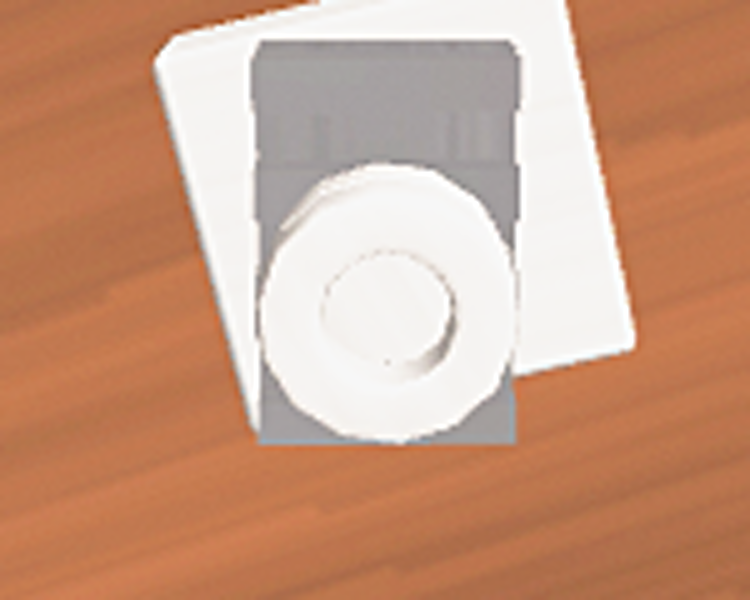

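The ring's hole is centred at crop (389,315), which is pixel (318.8,211). The swage outline is aligned with the image, corners near crop (255,45), (520,45), (515,443) and (258,443).

```bash
python3 - <<'E'
from h import *
st=get_state();p=snapshot('wrist')
print(onz(p,(318.8,211),.06,st))
C=lambda l:[(241+u/5,148+v/5) for u,v in l]
f=fitcorners(p,st,C([(252,42),(520,42),(516,443),(257,443)]),[.022,.022,.042,.042],.054,.036,(.42,.258));print(f[0][:2],np.degrees(f[0][2]),f[1])
def ring(q):return ext(proj(p,circ(*q,.017,.06),st))
t=np.ravel(C([(258,163),(517,443)]));s=least_squares(lambda q:(ring(q)-t)[[0,2,3]],[.42,.258],x_scale=.01);print('ring',s.x,s.fun)
go((*s.x,.0492,160))
E
```

```text
[0.42025806 0.25664862 0.06      ]
[0.41795971 0.2573789 ] -19.682735095649246 1.5634623361628428
ring [0.42045726 0.25638189] [-0.98499515  0.98587571  0.04135107]
t 11.05 pos [0.4171 0.255  0.1343] yaw 160.3 f [-0.1  0.1  0.4] gap 84.9 ff 0.0
[-0.09, 0.08, 2.84] [0.01, 0.01, 0.06]
```

Call:
apply_moves --rows '[[[-0.09,0.08,0.8],[0,0,0],80],[[-0.09,0.08,1.7],[0,0,0],70],[[-0.09,0.08,2.4],[0,0,0],60],[[-0.09,0.08,2.75],[0,0,0],55],[[-0.09,0.08,2.78],[0,0,0],48]]'

```text
clock: 11.55
position: [0.4194, 0.2558, 0.0494]
tool_rot: [-0.535, -3.094, 0.003]
ft_force: [-0.5, 0.2, 0.6]
finger_gap: 0.559
finger_force: 0.0
```

Call:
apply_moves --rows '[[[0,0,0],[0,0,0],44],[[0,0,0],[0,0,0],40],[[0,0,0],[0,0,0],37],[[0,0,0],[0,0,0],34],[[0,0,0],[0,0,0],30]]' --force 50

```text
clock: 12.05
position: [0.4207, 0.2567, 0.0517]
tool_rot: [0.536, 3.095, 0.002]
ft_force: [-1.6, -1.7, 8.7]
finger_gap: 0.367
finger_force: 48.7
```

Call:
apply_moves --rows '[[[0,0,0],[0,0,0],22],[[0,0,0],[0,0,0],22],[[0,0,0],[0,0,0],22]]'

```text
clock: 12.35
position: [0.4207, 0.2567, 0.0517]
tool_rot: [0.536, 3.095, 0.002]
ft_force: [-2.1, -1.3, 8.1]
finger_gap: 0.366
finger_force: 48.8
```

```bash
python3 -c "
from h import *
go((.404,-.25,.2,160),(.404,-.25,.2,100))"
```

```text
t 12.35 pos [0.4207 0.2567 0.0517] yaw 160.3 f [-2.1 -1.3  8.1] gap 31.2 ff 48.8
[-5.16, -16.08, -4.96] [0.01, 0.01, 0.06]
[-5.16, -16.08, -4.96] [0.02, -0.0, 10.06]
```

Call:
apply_moves --rows '[[[0,0,-0.2],[0,0,0],22],[[0,0,-0.7],[0,0,0],22],[[0,0,-1.7],[0,0,0],22],[[0,0,-3.0],[0,0,0],22],[[0,0,-4.2],[0,0,0],22]]'

```text
clock: 12.85
position: [0.4197, 0.2561, 0.1778]
tool_rot: [-0.535, -3.096, 0.0]
ft_force: [0.4, 0.3, -0.4]
finger_gap: 0.367
finger_force: 49.8
```

```bash
python3 - <<'E'
from h import *
st=get_state();p=snapshot('wrist');save(p,'w7.png')
go((.404,-.25,.19,100))
E
```

```text
t 12.9 pos [0.4232 0.2584 0.1838] yaw 160.4 f [0.7 1.5 2.1] gap 31.4 ff 49.8
[-5.1, -16.17, -0.33] [0.11, -0.0, 10.06]
```

View pics/w7.png

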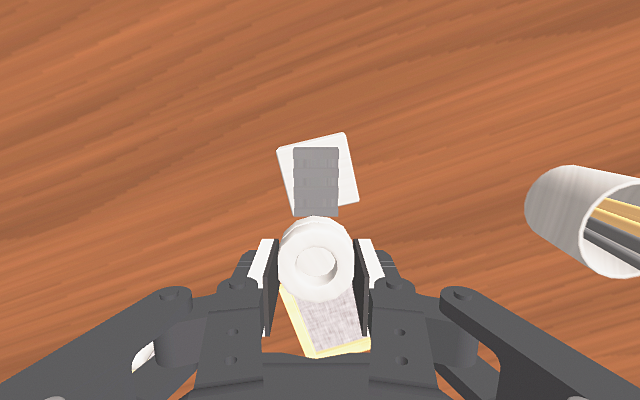

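The ring is held level at (316,262), and the swage is undisturbed on the block at (318,180). Now carrying it to the large round nest.

Call:
apply_moves --rows '[[[-0.25,-0.8,0],[0,0,0],22],[[-0.65,-2.1,0],[0,0,0],22],[[-1.1,-3.5,0],[0,0,0],22],[[-1.55,-4.9,0],[0,0,0],22],[[-2.0,-6.3,0],[0,0,0],22]]'

```text
clock: 13.4
position: [0.4125, 0.0565, 0.1763]
tool_rot: [0.534, 3.095, 0.001]
ft_force: [0.2, -0.8, -1.2]
finger_gap: 0.362
finger_force: 49.8
```

Call:
apply_moves --rows '[[[-0.45,-1.4,0],[0,0,0],22],[[-0.9,-2.8,0],[0,0,0],22],[[-1.35,-4.2,0],[0,0,0],22],[[-1.8,-5.6,0],[0,0,0],22],[[-2.25,-7.0,0],[0,0,0],22]]'

```text
clock: 13.9
position: [0.4056, -0.1638, 0.1765]
tool_rot: [0.535, 3.095, 0.002]
ft_force: [0.4, -0.2, -2.1]
finger_gap: 0.365
finger_force: 49.8
```

Call:
apply_moves --rows '[[[-0.4,-1.2,0],[0,0,0],22],[[-0.7,-2.2,0],[0,0,0],22],[[-0.85,-2.8,0],[0,0,0],22],[[-0.85,-2.8,0],[0,0,0],22],[[-0.85,-2.8,0],[0,0,0],22]]'

```text
clock: 14.4
position: [0.4017, -0.2494, 0.176]
tool_rot: [-0.536, -3.095, -0.001]
ft_force: [0.0, 0.4, -1.9]
finger_gap: 0.364
finger_force: 49.9
```

```bash
python3 - <<'E'
from h import *
st=get_state();p=snapshot('wrist');save(p,'w8.png')
for k in('nest_large_round','nest_oblong'):
  for d in place_of(k,p)[:1]:print(k,d['p'],d['uv'],onz(p,d['uv'],0,st))
nest(p,st,(.404,-.252),.066,.066)
nest(p,st,(.558,-.2374),.086,.068)
go((.404,-.25,.185,160))
E
```

```text
nest_large_round 0.7 [307.2, 179.0] [ 0.4020592  -0.25697219  0.        ]
felt [300.38533605 182.85050916] [ 264  155   67   65 2455] -> [ 0.4021599  -0.26333736]
outer [305.99832285 180.13165618] [ 256  130   99   97 4770]
fit [ 0.40084976 -0.25840603] yaw 97.01495197793048 maxres 2.466581893630007
felt [475.09492635 367.51554828] [ 446  330   53   70 1222] -> [ 0.64562866 -0.16124168]
outer [475.09492635 367.51554828] [ 446  330   53   70 1222]
fit [ 0.65005103 -0.17772138] yaw 9.636036891750367 maxres 37.66645422258182
t 14.55 pos [ 0.4022 -0.2484  0.1761] yaw 160.5 f [ 0.5  0.6 -1.1] gap 31.4 ff 49.9
[-0.07, -0.03, -0.3] [0.01, -0.0, 0.09]
```

View pics/w8.png

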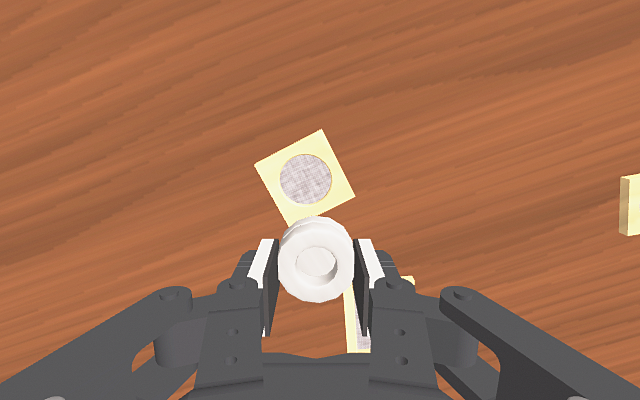

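The large round nest's recess is at (305.5,179.5), spanning u 280–331 and v 155–204. The ring is held at (316,260).

```bash
python3 - <<'E'
from h import *
st=get_state();p=snapshot('wrist')
q=onz(p,(305.5,179.5),.007,st);print(q)
print(ext(proj(p,circ(*q[:2],.023,.010),st)),ext(proj(p,circ(*q[:2],.023,.004),st)))
go((*q[:2],.05,160.5))
E
```

```text
[ 0.40128783 -0.25686393  0.007     ]
[279.21767881 154.09045095 331.59420542 205.37203141] [279.86167014 153.13463175 331.29279529 203.54188647]
t 14.6 pos [ 0.4023 -0.2485  0.1762] yaw 160.5 f [-0.4  0.1 -1.2] gap 31.1 ff 49.9
[-0.06, -0.28, 4.21] [0.01, -0.0, 0.0]
```

Call:
apply_moves --rows '[[[-0.06,-0.28,1.0],[0,0,0],22],[[-0.06,-0.28,2.2],[0,0,0],22],[[-0.06,-0.28,3.4],[0,0,0],22],[[-0.06,-0.28,4.2],[0,0,0],22],[[-0.06,-0.28,4.7],[0,0,0],22]]'

```text
clock: 15.1
position: [0.4001, -0.2567, 0.0333]
tool_rot: [-0.532, -3.093, -0.002]
ft_force: [0.8, 0.3, -0.9]
finger_gap: 0.366
finger_force: 49.8
```

Call:
apply_moves --rows '[[[0,0,0],[0,0,0],22],[[0,0,0],[0,0,0],22],[[0,0,0],[0,0,0],22]]'

```text
clock: 15.4
position: [0.4019, -0.2586, 0.0363]
tool_rot: [0.534, 3.094, -0.0]
ft_force: [0.3, -0.6, -1.2]
finger_gap: 0.363
finger_force: 49.9
```

```bash
python3 - <<'E'
from h import *
st=get_state();p=snapshot('wrist')
hsv=cv2.cvtColor(p['img'],cv2.COLOR_RGB2HSV);q=(.4013,-.2569)
print(ext(proj(p,circ(*q,.023,.01),st)),ext(proj(p,circ(*q,.023,.004),st)))
P=proj(p,box((*q,np.radians(7)),.066,.066,.01),st);print(P)
for d in place_of('nest_large_round',p)[:1]:print(d['p'],d['uv'],onz(p,d['uv'],0,st))
save(p,'w9.png')
go((*q,.0137,160.5))
E
```

```text
[271.71536916 188.04300028 363.69529072 274.63072909] [273.07477979 185.23439787 362.18039889 269.37575621]
[[404.35035687 259.89184276]
 [349.37245704 143.82787075]
 [227.28228592 204.46500956]
 [289.87223888 311.04133242]]
0.89 [313.7, 228.9] [ 0.40210893 -0.25936761  0.        ]
t 15.5 pos [ 0.4018 -0.2587  0.0363] yaw 160.4 f [ 1.  -0.7 -1.1] gap 31.3 ff 49.9
[0.04, 0.05, 0.75] [0.0, 0.02, -0.02]
```

View pics/w9.png

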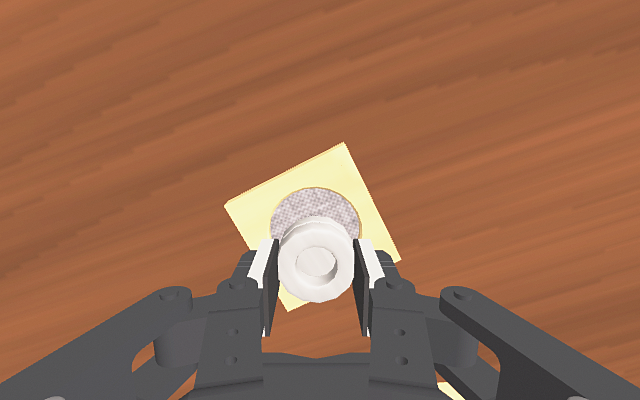

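The recess spans u 270–361, with its top at v 187, and it's centred under the ring to about 1 mm. Lowering.

Call:
apply_moves --rows '[[[0.02,0.03,0.3],[0,0,0],22],[[0.02,0.03,0.55],[0,0,0],22],[[0.02,0.03,0.65],[0,0,0],22],[[0.02,0.03,0.65],[0,0,0],22],[[0.02,0.03,0.68],[0,0,0],22]]'

```text
clock: 16.0
position: [0.4005, -0.2576, 0.0148]
tool_rot: [-0.536, -3.096, 0.0]
ft_force: [-0.4, 0.1, -1.8]
finger_gap: 0.366
finger_force: 49.9
```

Call:
apply_moves --rows '[[[0,0,0.03],[0,0,0],22],[[0,0,0.05],[0,0,0],22]]'

```text
clock: 16.2
position: [0.4007, -0.2576, 0.0137]
tool_rot: [0.535, 3.095, 0.001]
ft_force: [-2.0, 1.0, 8.3]
finger_gap: 0.367
finger_force: 50.8
```

Contact at the expected height (8 N). Releasing.

Call:
apply_moves --rows '[[[0,0,0],[0,0,0],32],[[0,0,0],[0,0,0],36],[[0,0,0],[0,0,0],40],[[0,0,0],[0,0,0],46],[[0,0,0],[0,0,0],52]]'

```text
clock: 16.7
position: [0.4006, -0.2575, 0.0134]
tool_rot: [0.535, 3.096, 0.0]
ft_force: [0.2, -0.2, 0.0]
finger_gap: 0.61
finger_force: 0.0
```

Call:
apply_moves --rows '[[[0,0,-0.3],[0,0,0],56],[[0,0,-1.2],[0,0,0],64],[[0,0,-2.6],[0,0,0],72],[[0,0,-4.0],[0,0,0],80],[[0,0,-5.4],[0,0,0],85]]'

```text
clock: 17.2
position: [0.4, -0.2576, 0.1774]
tool_rot: [-0.537, -3.095, 0.0]
ft_force: [0.6, 0.3, -0.1]
finger_gap: 0.995
finger_force: 0.0
```

```bash
python3 - <<'E'
from h import *
st=get_state();p=snapshot('wrist');save(p,'w10.png')
for k,z in dict(ring_die=.004,nest_oblong=0,nest_large_round=0).items():
  for d in place_of(k,p)[:1]:print(k,d['p'],d['uv'],onz(p,d['uv'],z,st))
u=proj(p,[.401,-.2578,.02],st)[0].astype(int)
i=cv2.imread('pics/w10.png')[max(0,u[1]-60):u[1]+60,u[0]-80:u[0]+80]
cv2.imwrite('pics/w10c.png',cv2.resize(i,None,fx=3,fy=3))
go((.558,-.237,.2,160.5),(.418,.257,.2,160.5))
E
```

```text
ring_die 0.97 [312.1, 178.1] [ 0.40067709 -0.26066141  0.004     ]
nest_oblong 0.57 [382.8, 312.9] [ 0.55592594 -0.24083758  0.        ]
nest_large_round 0.7 [315.4, 176.5] [ 0.40106653 -0.25765359  0.        ]
t 17.4 pos [ 0.4011 -0.2576  0.1766] yaw 160.4 f [-0.1  0.4 -0.2] gap 85.2 ff 0.0
[-4.7, 2.4, -0.76] [0.01, 0.03, -0.02]
[5.23, 16.35, -0.78] [0.01, 0.03, -0.02]
```

View pics/w10c.png

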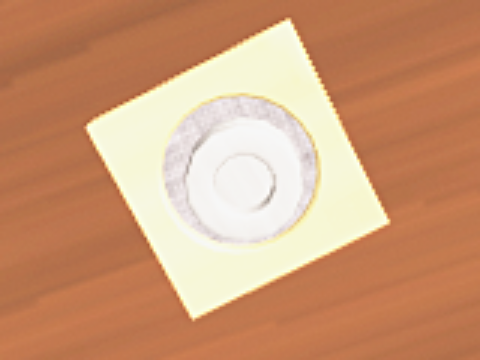

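The ring sits inside the recess, with felt visible around it. Back to the stack for the swage.

Call:
apply_moves --rows '[[[0.4,1.2,0],[0,0,0],85],[[0.9,2.7,0],[0,0,0],85],[[1.35,4.2,0],[0,0,0],85],[[1.8,5.7,0],[0,0,0],85],[[2.3,7.2,0],[0,0,0],85]]'

```text
clock: 17.9
position: [0.4066, -0.0291, 0.1742]
tool_rot: [-0.535, -3.093, 0.001]
ft_force: [1.4, 0.8, 0.2]
finger_gap: 0.994
finger_force: 0.0
```

Call:
apply_moves --rows '[[[0.45,1.45,0],[0,0,0],85],[[0.9,2.9,0],[0,0,0],85],[[1.4,4.4,0],[0,0,0],85],[[1.9,5.9,0],[0,0,0],85],[[2.3,7.2,0],[0,0,0],85]]'

```text
clock: 18.4
position: [0.4139, 0.1977, 0.1739]
tool_rot: [-0.533, -3.093, 0.003]
ft_force: [0.4, -0.5, 1.4]
finger_gap: 0.998
finger_force: 0.0
```

Call:
apply_moves --rows '[[[0.4,1.2,1.0],[0,0,0],85],[[0.6,1.9,1.5],[0,0,0],85],[[0.6,1.9,1.7],[0,0,0],85],[[0.6,1.9,1.7],[0,0,0],85],[[0.6,1.9,1.7],[0,0,0],85]]'

```text
clock: 18.9
position: [0.4178, 0.2536, 0.1241]
tool_rot: [-0.539, -3.094, 0.002]
ft_force: [-0.2, 0.2, 0.8]
finger_gap: 0.995
finger_force: 0.0
```

```bash
cat >> h.py <<'E'
def hullfit(p,st,mask,w,h,z0,z1,q0,angs):
    """fit a box pose to the support function of a mask"""
    cs=cv2.findContours(mask.astype(np.uint8),0,1)[0];H=cv2.convexHull(max(cs,key=cv2.contourArea))[:,0].astype(float)
    D=np.array([[np.cos(a),np.sin(a)] for a in np.radians(np.arange(0,360,10))]);sp=(H@D.T).max(0)
    f=lambda q:(proj(p,np.vstack([box(q,w,h,z0),box(q,w,h,z1)]),st)@D.T).max(0)-sp
    b=min((least_squares(f,[*q0,np.radians(a)],x_scale=[.01,.01,.1],loss='soft_l1') for a in angs),key=lambda r:r.cost)
    print('hullfit',b.x[:2],np.degrees(b.x[2]),'max',np.abs(b.fun).max(),'area',mask.sum());return b.x
def near(m,u):
    n,l,s,c=cv2.connectedComponentsWithStats(m.astype(np.uint8));k=min((i for i in range(1,n) if s[i,4]>150),key=lambda i:np.hypot(*(c[i]-u)));return l==k
E
python3 - <<'E'
from h import *
st=get_state();p=snapshot('wrist');save(p,'w11.png')
for k,z in dict(swage_block=.022,bench_block=0).items():
  for d in place_of(k,p)[:1]:print(k,d['p'],d['uv'],onz(p,d['uv'],z,st))
hsv=cv2.cvtColor(p['img'],cv2.COLOR_RGB2HSV);u=proj(p,[.418,.257,.03],st)[0]
a=near((hsv[...,1]<60)&(hsv[...,2]>100)&(hsv[...,2]<200),u);b=near((hsv[...,1]<60)&(hsv[...,2]>100),u)
hullfit(p,st,a,.054,.036,.022,.042,(.418,.257),[145,160,175])
hullfit(p,st,b,.06,.06,0,.022,(.418,.257),[-20,-5,10])
C=lambda l:cv2.imwrite
go((.418,.257,.0295,160.5))
E
```

```text
swage_block 0.58 [320.4, 197.0] [0.41932964 0.25692565 0.022     ]
bench_block 0.44 [345.6, 347.6] [0.55917722 0.23065312 0.        ]
hullfit [0.41812172 0.257124  ] 160.30097621944049 max 1.0712099694109725 area 4549
hullfit [0.41782749 0.25964274] -6.607864854375854 max 8.819421577217497 area 7635
t 19.05 pos [0.4184 0.2545 0.1251] yaw 160.2 f [ 0.1 -0.3 -0.3] gap 84.5 ff 0.0
[0.04, 0.07, 3.19] [0.01, 0.01, -0.04]
```

Call:
apply_moves --rows '[[[0.03,0.08,0.9],[0,0,0],80],[[0.03,0.08,1.9],[0,0,0],70],[[0.03,0.08,2.7],[0,0,0],62],[[0.03,0.08,3.1],[0,0,0],56],[[0.03,0.08,3.15],[0,0,0],50]]'

```text
clock: 19.55
position: [0.4173, 0.2572, 0.0292]
tool_rot: [-0.536, -3.094, 0.002]
ft_force: [0.6, 0.1, 0.2]
finger_gap: 0.585
finger_force: 0.0
```

Call:
apply_moves --rows '[[[0,0,0],[0,0,0],46],[[0,0,0],[0,0,0],42],[[0,0,0],[0,0,0],39],[[0,0,0],[0,0,0],36],[[0,0,0],[0,0,0],30]]' --force 60

```text
clock: 20.05
position: [0.4181, 0.2579, 0.031]
tool_rot: [0.536, 3.095, 0.0]
ft_force: [-1.1, -3.6, 8.2]
finger_gap: 0.402
finger_force: 59.5
```

Call:
apply_moves --rows '[[[0,0,0],[0,0,0],24],[[0,0,0],[0,0,0],24],[[0,0,0],[0,0,0],24]]'

```text
clock: 20.35
position: [0.4181, 0.2579, 0.031]
tool_rot: [0.536, 3.095, 0.001]
ft_force: [-1.9, -2.5, 8.0]
finger_gap: 0.394
finger_force: 59.5
```

```bash
python3 -c "
from h import *
go((.418,.257,.2,160.5))"
```

```text
t 20.35 pos [0.4181 0.2579 0.031 ] yaw 160.4 f [-1.9 -2.5  8. ] gap 33.6 ff 59.5
[-0.01, -0.03, -5.63] [0.0, 0.0, -0.02]
```

Call:
apply_moves --rows '[[[0,0,-0.2],[0,0,0],24],[[0,0,-0.7],[0,0,0],24],[[0,0,-1.7],[0,0,0],24],[[0,0,-3.0],[0,0,0],24],[[0,0,-4.3],[0,0,0],24]]'

```text
clock: 20.85
position: [0.4171, 0.2579, 0.16]
tool_rot: [-0.535, -3.095, 0.001]
ft_force: [0.3, 0.5, -2.8]
finger_gap: 0.394
finger_force: 60.5
```

Call:
apply_moves --rows '[[[0,0,-0.5],[0,0,0],24],[[0,0,-0.5],[0,0,0],24],[[0,0,-0.5],[0,0,0],24]]'

```text
clock: 21.15
position: [0.4171, 0.2579, 0.1733]
tool_rot: [-0.535, -3.095, 0.0]
ft_force: [1.0, -0.4, -2.7]
finger_gap: 0.397
finger_force: 60.6
```

```bash
python3 - <<'E'
from h import *
st=get_state();p=snapshot('wrist');save(p,'w12.png')
hsv=cv2.cvtColor(p['img'],cv2.COLOR_RGB2HSV)
for k,z in dict(swage_block=st['position'][2]-.009,bench_block=0).items():
  for d in place_of(k,p)[:1]:print(k,d['p'],d['uv'],onz(p,d['uv'],z,st))
u=proj(p,[.418,.257,.01],st)[0]
b=near((hsv[...,1]<60)&(hsv[...,2]>100),u)
hullfit(p,st,b,.06,.06,0,.022,(.418,.257),[-20,-5,10])
z=st['position'][2]-.009
print(proj(p,np.vstack([box((*st['position'][:2],np.radians(160.4)),.054,.036,z),box((*st['position'][:2],np.radians(160.4)),.054,.036,z+.02)]),st))
go((.558,-.237,.18,164.7))
E
```

```text
bench_block 0.82 [313.9, 176.3] [0.4165743  0.25692774 0.        ]
hullfit [0.41912655 0.25767313] -4.682444295345109 max 338.8265368904848 area 49808
[[273.40469856 190.99207721]
 [276.84711228 301.73617941]
 [352.86246837 301.71929669]
 [356.15938072 190.97980457]
 [267.46845089 203.52575724]
 [271.89762393 327.31621123]
 [357.65825686 327.29570237]
 [361.90577654 203.51096338]]
t 21.3 pos [0.4167 0.2574 0.1722] yaw 160.4 f [-0.6  0.3 -2.9] gap 34.3 ff 60.6
[-9.97, -13.94, -0.23] [-0.03, -0.02, -0.72]
```

The wrist carries −2.7 N, which is the swage's weight. Carrying it to the oblong nest.

Call:
apply_moves --rows '[[[-0.5,-0.7,0],[0,0,0],24],[[-1.3,-1.8,0],[0,0,0],24],[[-2.1,-3.0,0],[0,0,0],24],[[-3.0,-4.2,0],[0,0,0],24],[[-3.9,-5.4,0],[0,0,0],24]]'

```text
clock: 21.8
position: [0.473, 0.0645, 0.1728]
tool_rot: [-0.534, -3.094, 0.001]
ft_force: [0.6, 0.3, -2.5]
finger_gap: 0.397
finger_force: 60.6
```

Call:
apply_moves --rows '[[[-0.85,-1.2,0],[0,0,0],24],[[-1.7,-2.4,0],[0,0,0],24],[[-2.6,-3.6,0],[0,0,0],24],[[-3.45,-4.8,0],[0,0,0],24],[[-4.2,-5.9,0],[0,0,0],24]]'

```text
clock: 22.3
position: [0.5324, -0.1449, 0.1726]
tool_rot: [-0.536, -3.094, 0.001]
ft_force: [-0.0, 0.5, -1.7]
finger_gap: 0.399
finger_force: 60.6
```

Call:
apply_moves --rows '[[[-0.7,-1.0,0],[0,0,-0.3],24],[[-1.3,-1.8,0],[0,0,-0.6],24],[[-1.7,-2.4,0],[0,0,-0.75],24],[[-1.8,-2.6,0],[0,0,-0.75],24],[[-1.8,-2.6,0],[0,0,-0.75],24]]'

```text
clock: 22.8
position: [0.5566, -0.235, 0.1727]
tool_rot: [-0.417, -3.111, -0.0]
ft_force: [-0.8, -0.4, -2.8]
finger_gap: 0.402
finger_force: 60.6
```

```bash
python3 - <<'E'
from h import *
st=get_state();p=snapshot('wrist');save(p,'w13.png')
for d in place_of('nest_oblong',p)[:1]:print(d['p'],d['uv'],onz(p,d['uv'],0,st))
q=nest(p,st,(.558,-.237),.086,.068)
go((.558,-.237,.18,164.7))
E
```

```text
0.69 [311.2, 179.3] [ 0.55775475 -0.23899168  0.        ]
felt [315.07616424 243.89834091] [  233   145   166   183 15611] -> [ 0.61613221 -0.25131754]
outer [314.63536821 233.47730625] [  233   132   166   196 17626]
fit [ 0.56227853 -0.23721957] yaw -11.011788192897136 maxres 96.71553472347284
t 22.9 pos [ 0.5572 -0.2326  0.173 ] yaw 164.9 f [ 0.3  0.  -2.8] gap 33.6 ff 60.6
[-0.06, -0.13, -0.23] [0.01, -0.02, 0.04]
```

```bash
python3 - <<'E'
from h import *
st=get_state();p=snapshot('wrist')
hsv=cv2.cvtColor(p['img'],cv2.COLOR_RGB2HSV)
yel=((hsv[...,0]>17)&(hsv[...,0]<36)&(hsv[...,2]>150)&(hsv[...,1]>30)).astype(np.uint8)
n,l,s,c=cv2.connectedComponentsWithStats(yel)
for i in range(1,n):
    if s[i,4]>80:print(s[i],c[i])
q=(.5583,-.2375,np.radians(-15.3))
for z in(0,.01):print(np.round(proj(p,box(q,.086,.068,z),st),1).tolist())
print('rec',np.round(proj(p,box(q,.066,.048,.01),st),1).tolist())
m=np.zeros_like(yel)
for i in range(1,n):
    if s[i,4]>80 and 230<c[i][0]<400 and c[i][1]<260:m|=(l==i).astype(np.uint8)
pts=np.argwhere(m)[:,::-1].astype(float)
A=np.radians(np.r_[170:371:10]);D=np.c_[np.cos(A),np.sin(A)];sp=(pts@D.T).max(0)
sp=sp-0+.5*np.abs(D).sum(1)*0
f=lambda q:(proj(p,np.vstack([box(q,.086,.068,0),box(q,.086,.068,.01)]),st)@D.T).max(0)-sp-.5
b=least_squares(f,q,x_scale=[.01,.01,.1],loss='soft_l1');print(b.x[:2],np.degrees(b.x[2]),np.round(b.fun,1))
E
```

```text
[ 185    0  102   56 2409] [235.13989207  25.11913657]
[ 580   20   60   77 2603] [606.41797925  59.49289282]
[ 269  132   81   67 2180] [308.27201835 153.80229358]
[ 548  287   92   44 2939] [594.77985709 306.28955427]
[127 343  22  30 300] [137.69666667 357.05666667]
[164 373  30  27 335] [181.20298507 388.28358209]
[[346.5, 224.9], [349.1, 130.9], [270.6, 130.6], [273.2, 224.6]]
[[347.4, 228.5], [350.2, 131.8], [269.2, 131.5], [272.0, 228.3]]
rec [[336.5, 217.9], [338.0, 143.7], [281.4, 143.5], [282.8, 217.7]]
[ 0.4451407  -0.26824396] -13.1980422836724 [  5.5  -1.5  -1.4  -1.2  -1.1  -0.9  -0.7  -0.5  -0.3  -0.2   3.1   2.6
   2.    1.3   0.6  -0.3  -1.3 -24.2 -49.7 -67.7 -79.5]
```

The nest's outline (u 269–350, top v 132) matches the prediction from pose (.5583, −.2375, −15.3°). Descending.

```bash
python3 -c "
from h import *
go((.5583,-.2372,.035,164.7))"
```

```text
t 22.95 pos [ 0.5574 -0.2323  0.1732] yaw 165.0 f [ 0.4  0.1 -2.7] gap 34.2 ff 60.6
[-0.08, -0.16, 4.61] [0.01, -0.01, 0.05]
```

Call:
apply_moves --rows '[[[-0.08,-0.16,1.0],[0,0,0.04],24],[[-0.08,-0.16,2.2],[0,0,0.04],24],[[-0.08,-0.16,3.4],[0,0,0.04],24],[[-0.08,-0.16,4.2],[0,0,0.04],24],[[-0.08,-0.16,4.6],[0,0,0.04],24]]'

```text
clock: 23.45
position: [0.5573, -0.2368, 0.0334]
tool_rot: [-0.416, -3.11, -0.003]
ft_force: [-0.3, 1.0, -2.7]
finger_gap: 0.397
finger_force: 60.5
```

Call:
apply_moves --rows '[[[0,0,0],[0,0,0],24],[[0,0,0],[0,0,0],24],[[0,0,0],[0,0,0],24]]'

```text
clock: 23.75
position: [0.56, -0.2401, 0.0377]
tool_rot: [0.419, 3.11, -0.001]
ft_force: [0.2, -0.9, -1.5]
finger_gap: 0.397
finger_force: 60.5
```

```bash
python3 - <<'E'
from h import *
st=get_state();p=snapshot('wrist')
hsv=cv2.cvtColor(p['img'],cv2.COLOR_RGB2HSV)
yel=((hsv[...,0]>17)&(hsv[...,0]<36)&(hsv[...,2]>150)&(hsv[...,1]>30)).astype(np.uint8)
n,l,s,c=cv2.connectedComponentsWithStats(yel)
for i in range(1,n):
    if s[i,4]>80:print(s[i],c[i])
q=(.5583,-.2375,np.radians(-15.3))
for z in(0,.01):print(np.round(proj(p,box(q,.086,.068,z),st),1).tolist())
go((.5583,-.2375,.013,164.7))
save(p,'w14.png')
E
```

```text
[132   0  29   8 123] [145.4796748    2.38211382]
[267 143 108  97 832] [320.99278846 174.09254808]
[352 143  35  22 353] [364.98016997 152.20396601]
[[379.3, 295.5], [387.1, 141.2], [250.8, 141.3], [258.1, 295.6]]
[[382.5, 305.3], [391.2, 143.5], [247.1, 143.7], [255.2, 305.4]]
t 23.8 pos [ 0.5599 -0.2401  0.0376] yaw 164.6 f [-0.2 -0.2 -3.1] gap 33.8 ff 60.5
[0.08, 0.07, 0.82] [0.0, 0.03, -0.01]
```

View pics/w14.png

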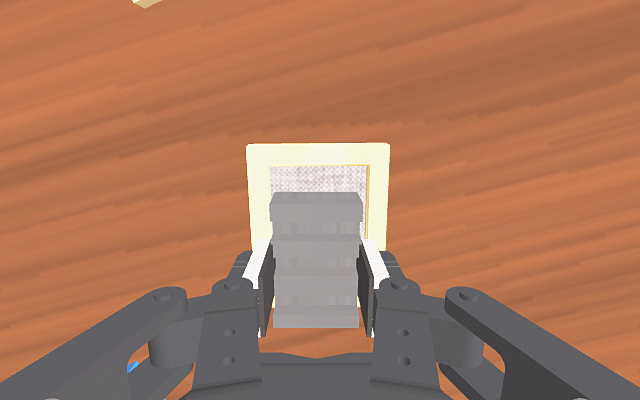

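The nest's outer edges are at u 247 and 389 with its top at v 143, as predicted. The swage, at u 268–363, is centred in hand and parallel. Lowering.

Call:
apply_moves --rows '[[[0.08,0.07,0.3],[0,0,0],24],[[0.08,0.07,0.55],[0,0,0],24],[[0.08,0.07,0.7],[0,0,0],24],[[0.08,0.07,0.72],[0,0,0],24],[[0.08,0.07,0.74],[0,0,0],24]]'

```text
clock: 24.3
position: [0.5567, -0.2371, 0.0134]
tool_rot: [-0.42, -3.113, 0.0]
ft_force: [-0.6, 0.5, -1.8]
finger_gap: 0.398
finger_force: 60.6
```

Call:
apply_moves --rows '[[[0,0,0.03],[0,0,0],24],[[0,0,0.05],[0,0,0],24]]'

```text
clock: 24.5
position: [0.557, -0.2373, 0.0131]
tool_rot: [0.42, 3.113, 0.001]
ft_force: [-2.9, 2.5, 7.8]
finger_gap: 0.4
finger_force: 61.6
```

Contact at the expected height. Releasing and rising.

Call:
apply_moves --rows '[[[0,0,0],[0,0,0],35],[[0,0,0],[0,0,0],39],[[0,0,0],[0,0,0],44],[[0,0,0],[0,0,0],50],[[0,0,0],[0,0,0],56]]'

```text
clock: 25.0
position: [0.557, -0.237, 0.0122]
tool_rot: [0.42, 3.113, 0.0]
ft_force: [0.0, -0.1, -0.3]
finger_gap: 0.654
finger_force: 0.0
```

Call:
apply_moves --rows '[[[0,0,-0.3],[0,0,0],60],[[0,0,-1.2],[0,0,0],68],[[0,0,-2.6],[0,0,0],76],[[0,0,-4.0],[0,0,0],85],[[0,0,-5.4],[0,0,0],85]]'

```text
clock: 25.5
position: [0.5566, -0.2372, 0.1764]
tool_rot: [0.42, 3.113, -0.0]
ft_force: [1.1, -0.6, -0.4]
finger_gap: 0.992
finger_force: 0.0
```

```bash
python3 - <<'E'
from h import *
st=get_state();p=snapshot('wrist')
for k,z in dict(swage_block=.004,nest_oblong=0).items():
  for d in place_of(k,p)[:1]:print(k,d['p'],d['uv'],onz(p,d['uv'],z,st))
hsv=cv2.cvtColor(p['img'],cv2.COLOR_RGB2HSV);u=proj(p,[.558,-.2375,.02],st)[0]
for lo,hi in((100,200),(100,170)):
  m=near((hsv[...,1]<40)&(hsv[...,2]>lo)&(hsv[...,2]<hi),u);m=cv2.morphologyEx(m.astype(np.uint8),cv2.MORPH_OPEN,np.ones((5,5)))
  hullfit(p,st,m,.054,.036,.004,.024,(.558,-.2375),[150,165])
go((.418,.258,.17,175))
E
```

```text
swage_block 0.86 [317.1, 178.2] [ 0.5586207 -0.2358569  0.004    ]
hullfit [ 0.55740208 -0.23699866] 164.46069344286457 max 1.4726412266429065 area 2910
hullfit [ 0.55747928 -0.23704633] 164.71901104045858 max 0.9455498031889533 area 2807
t 25.65 pos [ 0.5589 -0.2383  0.1783] yaw 164.6 f [ 0.8 -0.1 -0.6] gap 85.2 ff 0.0
[8.92, 14.71, 0.21] [-0.01, 0.07, -1.73]
```

The swage is seated at (.5574, −.2370), 164.7°. Back for the bench block.

Call:
apply_moves --rows '[[[0.6,1.0,0],[0,0,0],85],[[1.4,2.3,0],[0,0,0],85],[[2.2,3.6,0],[0,0,0],85],[[3.0,4.9,0],[0,0,0],85],[[3.8,6.3,0],[0,0,0],85]]'

```text
clock: 26.15
position: [0.4952, -0.0233, 0.1733]
tool_rot: [-0.421, -3.111, 0.001]
ft_force: [0.9, 0.6, 1.3]
finger_gap: 1.0
finger_force: 0.0
```

Call:
apply_moves --rows '[[[0.8,1.3,0],[0,0,0],85],[[1.6,2.6,0],[0,0,0],85],[[2.4,3.9,0],[0,0,0],85],[[3.2,5.2,0],[0,0,0],85],[[3.9,6.4,0],[0,0,0],85]]'

```text
clock: 26.65
position: [0.4331, 0.1933, 0.1734]
tool_rot: [-0.418, -3.112, 0.001]
ft_force: [1.0, 0.2, -0.3]
finger_gap: 0.998
finger_force: 0.0
```

Call:
apply_moves --rows '[[[0.7,1.2,0.5],[0,0,-0.6],85],[[1.1,1.8,1.0],[0,0,-1.2],85],[[1.22,2.0,1.2],[0,0,-1.75],85],[[1.22,2.0,1.2],[0,0,-1.75],85],[[1.22,2.0,1.2],[0,0,-1.75],85]]'

```text
clock: 27.15
position: [0.4154, 0.2582, 0.1377]
tool_rot: [-0.136, -3.138, 0.002]
ft_force: [0.4, -0.2, 0.7]
finger_gap: 0.994
finger_force: 0.0
```

```bash
python3 - <<'E'
from h import *
st=get_state();p=snapshot('wrist');save(p,'w15.png')
for d in place_of('bench_block',p)[:1]:print(d['p'],d['uv'],onz(p,d['uv'],0,st))
hsv=cv2.cvtColor(p['img'],cv2.COLOR_RGB2HSV);u=proj(p,[.418,.257,.01],st)[0];print(u)
b=near((hsv[...,1]<60)&(hsv[...,2]>100),u)
hullfit(p,st,b,.06,.06,0,.022,(.418,.257),[-20,-5,10])
go((.418,.2585,.006,175))
E
```

```text
0.97 [315.1, 187.8] [0.41745594 0.25776204 0.        ]
[314.16052396 191.53339364]
hullfit [0.4169522  0.25974207] -5.541269885695557 max 2.6481452985985356 area 6448
t 27.25 pos [0.4161 0.2581 0.1385] yaw 175.0 f [1.2 0.2 0. ] gap 85.2 ff 0.0
[-0.06, 0.02, 4.42] [-0.0, 0.0, -0.0]
```

Call:
apply_moves --rows '[[[-0.04,0.03,1.2],[0,0,0.08],85],[[-0.04,0.03,2.5],[0,0,0.08],85],[[-0.04,0.03,3.6],[0,0,0.08],85],[[-0.04,0.03,4.2],[0,0,0.08],85],[[-0.04,0.03,4.4],[0,0,0.08],85]]'

```text
clock: 27.75
position: [0.4162, 0.2582, 0.0048]
tool_rot: [-0.15, -3.136, 0.004]
ft_force: [0.3, -0.5, -0.1]
finger_gap: 0.995
finger_force: 0.0
```

Call:
apply_moves --rows '[[[0,0,0],[0,0,0],80],[[0,0,0],[0,0,0],74],[[0,0,0],[0,0,0],68],[[0,0,0],[0,0,0],62],[[0,0,0],[0,0,0],58]]' --force 100

```text
clock: 28.25
position: [0.4174, 0.2597, 0.0075]
tool_rot: [0.148, 3.138, 0.001]
ft_force: [-0.5, -2.4, 8.3]
finger_gap: 0.688
finger_force: 44.1
```

Call:
apply_moves --rows '[[[0,0,0],[0,0,0],46],[[0,0,0],[0,0,0],46],[[0,0,0],[0,0,0],46]]'

```text
clock: 28.55
position: [0.4174, 0.2597, 0.008]
tool_rot: [0.148, 3.138, 0.001]
ft_force: [-2.4, -3.4, 12.7]
finger_gap: 0.671
finger_force: 104.4
```

```bash
python3 -c "
from h import *
go((.418,.257,.15,175))"
```

```text
t 28.55 pos [0.4174 0.2597 0.008 ] yaw 174.6 f [-2.4 -3.4 12.7] gap 57.3 ff 104.4
[-0.03, -0.09, -4.73] [0.01, 0.0, -0.07]
```

Call:
apply_moves --rows '[[[0,0,-0.1],[0,0,0],46],[[0,0,-0.3],[0,0,0],46],[[0,0,-0.6],[0,0,0],46],[[0,0,-0.8],[0,0,0],46],[[0,0,-0.8],[0,0,0],46]]'

```text
clock: 29.05
position: [0.4175, 0.2605, 0.0312]
tool_rot: [0.146, 3.137, 0.002]
ft_force: [0.6, -0.5, -6.1]
finger_gap: 0.665
finger_force: 107.8
```

```bash
python3 - <<'E'
from h import *
st=get_state();print(st['wrist_torque'])
p=snapshot('wrist')
x,y,z=st['position'];z-=.008
hsv=cv2.cvtColor(p['img'],cv2.COLOR_RGB2HSV);m=(hsv[...,1]<30)&(hsv[...,2]>225)
q=(x,y,np.radians(-5.5))
print('pred',np.round(np.vstack([proj(p,box(q,.06,.06,z),st),proj(p,box(q,.06,.06,z+.022),st)]),1).tolist())
n,l,s,c=cv2.connectedComponentsWithStats(m.astype(np.uint8))
print([ (s[i].tolist()) for i in range(1,n) if s[i,4]>300])
for d in place_of('bench_block',p)[:1]:print(d['p'],d['uv'],onz(p,d['uv'],z,st),(x,y))
go((.556,.232,.11,179.5))
E
```

```text
[ 0.01751928 -0.0042598   0.01686366]
pred [[378.3, 308.3], [385.0, 184.8], [245.5, 184.5], [251.5, 308.2], [387.4, 337.9], [396.2, 198.1], [234.4, 197.7], [242.5, 337.8]]
[[239, 185, 190, 150, 21938], [203, 243, 36, 51, 642]]
0.64 [313.1, 249.4] [0.41745849 0.25957589 0.02322221] (np.float64(0.41754314231534795), np.float64(0.2604803112350528))
t 29.15 pos [0.4169 0.2601 0.0304] yaw 174.7 f [-0.9  0.3 -5.2] gap 57.0 ff 107.8
[-4.71, -0.5, -2.65] [0.0, 0.0, -0.81]
```

The block is held level and centred, with −6 N at the wrist. Raising it and moving to the square nest.

Call:
apply_moves --rows '[[[0,0,-0.8],[0,0,0],46],[[0,0,-1.8],[0,0,0],46],[[-0.8,-0.1,-2.6],[0,0,-0.2],46],[[-1.8,-0.2,-2.9],[0,0,-0.4],46],[[-2.9,-0.3,-2.9],[0,0,-0.6],46]]'

```text
clock: 29.65
position: [0.5039, 0.2436, 0.1188]
tool_rot: [0.044, 3.139, 0.004]
ft_force: [0.7, -0.0, -5.3]
finger_gap: 0.666
finger_force: 110.1
```

Call:
apply_moves --rows '[[[-0.8,-0.1,0],[0,0,-0.15],46],[[-1.4,-0.1,0],[0,0,-0.2],46],[[-1.75,-0.1,0],[0,0,-0.2],46],[[-1.75,-0.1,0],[0,0,-0.2],46],[[-1.75,-0.1,0],[0,0,-0.2],46]]'

```text
clock: 30.15
position: [0.5536, 0.2384, 0.1165]
tool_rot: [-0.014, -3.139, 0.001]
ft_force: [0.2, -0.5, -5.2]
finger_gap: 0.661
finger_force: 110.0
```

```bash
python3 - <<'E'
from h import *
st=get_state();p=snapshot('wrist')
hsv=cv2.cvtColor(p['img'],cv2.COLOR_RGB2HSV)
yel=((hsv[...,0]>17)&(hsv[...,0]<36)&(hsv[...,2]>150)&(hsv[...,1]>30)).astype(np.uint8)
n,l,s,c=cv2.connectedComponentsWithStats(yel)
for i in range(1,n):
    if s[i,4]>80:print(s[i],c[i])
q=(.556,.2325,np.radians(-.5))
for z in(0,.01):print(np.round(proj(p,box(q,.092,.092,z),st),1).tolist())
for d in place_of('nest_square',p)[:1]:print(d['p'],d['uv'],onz(p,d['uv'],0,st))
go((.556,.2325,.04,179.5))
E
```

```text
[   0  116   70   86 3602] [ 40.12881732 159.35813437]
[ 239  134  134   58 3112] [304.94826478 150.26542416]
[[366.9, 252.3], [371.6, 132.5], [242.5, 132.6], [248.7, 252.4]]
[[368.8, 257.7], [373.8, 133.7], [239.7, 133.8], [246.3, 257.7]]
0.96 [306.2, 199.9] [0.55970755 0.2315041  0.        ]
t 30.25 pos [0.5535 0.2386 0.1168] yaw 179.5 f [ 0.2 -0.2 -5.2] gap 56.8 ff 110.0
[-0.09, -0.2, 2.56] [-0.0, -0.02, 0.0]
```

The nest outline (u 239–373, top v 134) matches the predicted pose. Descending.

Call:
apply_moves --rows '[[[-0.09,-0.2,0.8],[0,0,0],46],[[-0.09,-0.2,1.6],[0,0,0],46],[[-0.09,-0.2,2.3],[0,0,0],46],[[-0.09,-0.2,2.55],[0,0,0],46],[[-0.09,-0.2,2.55],[0,0,0],46]]'

```text
clock: 30.75
position: [0.5561, 0.2323, 0.0398]
tool_rot: [-0.014, -3.139, 0.001]
ft_force: [-0.4, -0.7, -4.4]
finger_gap: 0.665
finger_force: 109.9
```

Call:
apply_moves --rows '[[[0,0,0],[0,0,0],46],[[0,0,0],[0,0,0],46],[[0,0,0],[0,0,0],46]]'

```text
clock: 31.05
position: [0.5585, 0.2327, 0.0419]
tool_rot: [0.015, 3.14, 0.002]
ft_force: [-0.5, 0.5, -5.0]
finger_gap: 0.667
finger_force: 109.9
```

```bash
python3 - <<'E'
from h import *
st=get_state();p=snapshot('wrist')
hsv=cv2.cvtColor(p['img'],cv2.COLOR_RGB2HSV)
yel=((hsv[...,0]>17)&(hsv[...,0]<36)&(hsv[...,2]>150)&(hsv[...,1]>30)).astype(np.uint8)
n,l,s,c=cv2.connectedComponentsWithStats(yel)
for i in range(1,n):
    if s[i,4]>80:print(s[i],c[i])
q=(.556,.2325,np.radians(-.5))
for z in(0,.01):print(np.round(proj(p,box(q,.092,.092,z),st),1).tolist())
go((.556,.2325,.012,179.5))
E
```

```text
[ 218  135  191  112 6921] [308.6379136  165.02311805]
[[395.0, 296.0], [405.3, 134.0], [224.1, 134.2], [234.8, 296.3]]
[[398.9, 305.6], [410.3, 135.8], [219.0, 136.0], [230.9, 305.9]]
t 31.1 pos [0.5583 0.2326 0.0417] yaw 179.5 f [-0.2  0.3 -5.7] gap 56.7 ff 109.9
[0.08, -0.0, 0.99] [0.01, 0.02, -0.01]
```

Call:
apply_moves --rows '[[[0.06,0,0.35],[0,0,0],46],[[0.06,0,0.65],[0,0,0],46],[[0.06,0,0.82],[0,0,0],46],[[0.06,0,0.86],[0,0,0],46],[[0.06,0,0.88],[0,0,0],46]]'

```text
clock: 31.6
position: [0.5558, 0.2321, 0.0139]
tool_rot: [-0.015, -3.141, 0.0]
ft_force: [1.5, 1.1, -5.3]
finger_gap: 0.667
finger_force: 110.0
```

Call:
apply_moves --rows '[[[0,0,0.03],[0,0,0],46],[[0,0,0.05],[0,0,0],46]]'

```text
clock: 31.8
position: [0.5562, 0.2323, 0.0131]
tool_rot: [0.015, 3.141, 0.001]
ft_force: [0.0, -0.1, -5.3]
finger_gap: 0.666
finger_force: 110.0
```

Call:
apply_moves --rows '[[[0,0,0.02],[0,0,0],46],[[0,0,0.03],[0,0,0],46],[[0,0,0.04],[0,0,0],46],[[0,0,0.04],[0,0,0],46]]'

```text
clock: 32.2
position: [0.556, 0.2323, 0.0122]
tool_rot: [0.015, 3.141, 0.001]
ft_force: [-1.2, -0.3, -0.3]
finger_gap: 0.667
finger_force: 110.6
```

Call:
apply_moves --rows '[[[0,0,0.02],[0,0,0],46],[[0,0,0.02],[0,0,0],46]]'

```text
clock: 32.4
position: [0.556, 0.2323, 0.0122]
tool_rot: [0.015, 3.142, 0.001]
ft_force: [-2.4, -0.3, 5.5]
finger_gap: 0.668
finger_force: 111.3
```

Call:
apply_moves --rows '[[[0,0,0],[0,0,0],57],[[0,0,0],[0,0,0],62],[[0,0,0],[0,0,0],70],[[0,0,0],[0,0,0],78],[[0,0,0],[0,0,0],84]]'

```text
clock: 32.9
position: [0.5563, 0.2324, 0.0112]
tool_rot: [0.015, 3.141, 0.0]
ft_force: [-0.4, -0.1, -0.6]
finger_gap: 0.984
finger_force: 0.0
```

Call:
apply_moves --rows '[[[0,0,-0.3],[0,0,0],85],[[0,0,-1.2],[0,0,0],85],[[0,0,-2.5],[0,0,0],85],[[0,0,-4.0],[0,0,0],85],[[0,0,-5.0],[0,0,0],85]]'

```text
clock: 33.4
position: [0.5573, 0.2325, 0.165]
tool_rot: [0.016, 3.137, 0.003]
ft_force: [1.2, 0.2, 0.5]
finger_gap: 0.997
finger_force: 0.0
```

Call:
apply_moves --rows '[[[0,0,0],[0,0,0],85],[[0,0,0],[0,0,0],85],[[0,0,0],[0,0,0],85]]'

```text
clock: 33.7
position: [0.5549, 0.2319, 0.1599]
tool_rot: [-0.015, -3.139, 0.001]
ft_force: [-0.6, 0.3, 0.4]
finger_gap: 0.992
finger_force: 0.0
```

```bash
python3 - <<'E'
from h import *
st=get_state();p=snapshot('wrist');save(p,'w16.png')
hsv=cv2.cvtColor(p['img'],cv2.COLOR_RGB2HSV)
for d in place_of('bench_block',p)[:1]:print(d['p'],d['uv'],onz(p,d['uv'],.004,st))
u=proj(p,[.556,.232,.015],st)[0]
for lo in(215,230,240):
  b=near((hsv[...,1]<18)&(hsv[...,2]>lo),u);b=cv2.morphologyEx(b.astype(np.uint8),cv2.MORPH_OPEN,np.ones((5,5)))
  hullfit(p,st,b,.06,.06,.004,.026,(.556,.232),[-10,0])
for c in('scene','side'):
  p=snapshot(c)
  for k,z in dict(bench_block=.004,swage_block=.004,ring_die=.004,dome_stake=.004,mallet=0,punch_cup=0).items():
    for d in place_of(k,p)[:1]:print(c,k,round(d['p'],2),np.round(onz(p,d['uv'],z)[:2],3))
go((0.5,0.2,.2,180))
E
```

```text
0.72 [313.0, 181.4] [0.5554756  0.22986803 0.004     ]
hullfit [0.55630974 0.23330242] -0.5305987500936878 max 3.2983371365737923 area 5402
hullfit [0.5566362  0.23322382] -0.5305932247540005 max 4.070858970379106 area 5289Traceback (most recent call last):
  File "<stdin>", line 8, in <module>
  File "h.py", line 62, in hullfit
    cs=cv2.findContours(mask.astype(np.uint8),0,1)[0];H=cv2.convexHull(max(cs,key=cv2.contourArea))[:,0].astype(float)
                                                                       ~~~^^^^^^^^^^^^^^^^^^^^^^^^
ValueError: max() iterable argument is empty
```

```bash
python3 - <<'E'
from h import *
for c in('scene','side'):
  p=snapshot(c)
  for k,z in dict(bench_block=.004,swage_block=.004,ring_die=.004,dome_stake=.004,mallet=0,punch_cup=0).items():
    for d in place_of(k,p)[:1]:print(c,k,round(d['p'],2),np.round(onz(p,d['uv'],z)[:2],3))
go((0.5,0.2,.2,180))
print(hand_in())
E
```

```text
scene bench_block 0.97 [0.556 0.23 ]
scene swage_block 0.78 [ 0.555 -0.234]
scene ring_die 0.66 [ 0.4   -0.239]
scene dome_stake 0.59 [0.533 0.034]
scene mallet 0.58 [0.768 0.145]
scene punch_cup 0.85 [0.52  0.462]
side bench_block 0.67 [0.557 0.233]
side swage_block 0.57 [ 0.564 -0.24 ]
side ring_die 0.63 [0.758 0.152]
side dome_stake 0.54 [0.519 0.035]
side punch_cup 0.91 [0.521 0.466]
t 34.5 pos [0.5559 0.2323 0.1611] yaw 179.5 f [0.2 0.2 0.3] gap 84.8 ff 0.0
[1.85, -1.09, -1.3] [0.0, 0.0, -0.09]
the job is handed in; nothing more can be done
None
```

I set all four tools, from the top of the stack down, upright in their own nests and let each go, leaving the mallet and cup where they were, and handed the job in at about 34.5 s; no verdict came back.

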